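# Let the reactor lid down on its ratchet lift

### The arm

A 6-joint arm with a two-finger parallel gripper is mounted at the origin on the work surface. World frame = base frame: x ahead of the robot, y to its left, z up, the work surface at z = 0. Lengths are in m, angles in degrees, forces in N, time in s.
With the tool pointing down it reaches from about 0.4 to 0.825 m from the base axis. Payload 7 kg.
Tool frame: the origin (TCP) lies at the very end of the fingers, on their centre line; the grasp point (between the pads) lies 19 mm behind it (r.hold_point_z is the distance from the TCP to the grasp point, in m); z points along the fingers, y is the direction in which the jaws open and shut (so a half turn about z gives the same grasp; the last joint's range is limited). The gripper opens to 88 mm and grips with 3 to 60 N. Pads are 19 mm wide; open, the fingers measure 130 mm over their backs; the gripper's body (78 mm by 193 mm) begins 47 mm behind the grasp point.
Start: joints at [88.7, 20.546, 0.682, 0, -70.136, -16.507], TCP at [0.206, 0.643, 0.203] pointing down, gripper open.
Joint ranges: [-176.03, 176.03], [-82.01, 121.73], [-58.28, 71.71], [-173.87, 95.51], [-174.79, -0.11], [-173.66, 173.66]. Speed limits (degrees/s): [136.94, 136.94, 172.46, 180, 180, 180].

### API

Orientations are given as [roll, pitch, yaw] about the fixed x, y, z axes, in that order (R = Rz(yaw) Ry(pitch) Rx(roll)).
In Python, from plant import r gives the robot as it stands. The module is installed in compiled form; this text tells all that it offers.
- The arm moves only by the shell command python3 -m inch 'ROWS' [FORCE]. ROWS is text: rows parted by semicolons, each of 7 numbers parted by spaces: the shift along the tool's x, y, z in m, then the turn, a rotation vector about the tool's x, y, z in rad, then the opening, from 0 (shut) to 1 (fully open). In form: tx ty tz ax ay az jaw; .... A call has 1 to 20 rows; each row shifts and turns the commanded pose from where the row before left it, along the tool's axes as they then stand; what a row does not reach is not made up. A row lasts 1/12 s, in which the tool goes at most 41.7 mm and 7.16 degrees, less where a joint would pass 70% of its speed; a pose out of reach is approached as far as the arm can. A call with a gripper value outside its range is refused whole. The fingers move at their own pace and stop on an object; FORCE is the grip in N (left out, the last holds). Time passes only in rows, so rows that do not move let the fingers close. It gives the time, the measured TCP pose, the force and the opening at its end, in the units of the state.
- r.get_state(): the state, without advancing time (a new reading comes with each control period).
- r.capture(name): name is "scene" or "top" or "wrist"; returns the picture (420x560x3 uint8, red, green, blue); there is no depth.
- r.camera_params(name): a dict with "vfov" (degrees; the focal length in pixels is half the picture's height over the tangent of half this angle, whatever the lens; pixels are square), "cx", "cy" (the principal point, pixels), "R" (3x3) and "t" (3): a world point X has camera coordinates R X + t. Camera axes: x right, y down, z forward; pixel columns grow to the right and rows downward; lengths in m; the calibration is good to about 2 mm. A picture is of the moment at which its call begins: read the wrist's pose just before it. camera_params takes no time and is no camera call; for the wrist camera it gives the pose at the moment of the call.
- r.close_job(): hands the job in, once; it reports no verdict.
Trained networks look in the newest picture that a camera, given by its name, has taken for a name from the list of things; names that differ only in an ending like _2 or _b are one class to them, and where a whole thing is asked for, a point or a joint stands for the part that bears it (a point fixed in the world has none). Each returns a list of dicts, best first, with "p" (0 to 1); they miss things now and then, are a little off and sometimes report something else, mostly with a low value. They report only what shows in the picture. A call takes as long as a camera call.
- r.recognise(target, camera): "xy" ([column, row] in pixels, amid what is visible of it).
The state is a dict: "time_s": time; "joints": joint angles; "qd": joint speeds; "joint_torque": joint torques, N m; "tcp_pos": TCP position; "eef_rot": TCP orientation; "contact_force": force on the tool from outside, world axes, zero at the start; "moment": the same for the moment, N m; "gripper_width": finger opening in m.
Only numpy, scipy, OpenCV 4.12 (cv2) and the standard library are available. Lean on these libraries where they do the work, as an engineer would, in place of code of your own. Each camera call takes 0.05 s, during which the arm holds its last target.

### The job

The lid of the glass reactor hangs from a ratchet lift. Throw the lift's pawl release lever over, ease the load off the pawl with the crank so that the pawl springs out, and then let the crank turn back slowly under the load, never faster than half a turn a second, until the lid rests on the glass vessel with just its own weight; then let go. Do not let the crank run, do not press the lid down on the glass once you feel it land, do not force the lever, and leave the other things on the bench where they are.

Things in the scene. Friction and masses are not known exactly. Their poses are not given: they have to be found in the camera images.
- stand: Ratchet lift: grey base plate 270 x 400 x 14 mm fixed to the bench, white gear housing 242 mm high with a steel front plate (278 mm), crank in front. Origin on the bench below the crank shaft, in the plane of the crank arm. x runs along the shaft from the crank into the housing (the crank faces the robot within 0.3 rad), y to the left seen from the crank's side, z up.
- lift_arm (a point): Centre of the aluminium arm (22 mm high) over the vessel; the arm rides on a square rack mast that slides through the housing. The round steel lid (132 mm across, 14 mm thick) is clamped on the arm's rod: its underside is 105 mm below this point, give or take 8 mm (differs each time, not measured). It comes down 20 mm per radian of crank. At the start this point is 355 mm up.
- shaft (a point): Axis of the crank shaft, 180 mm above the bench, straight across from the middle of the crank's grip (70 mm in front of the crank arm): centre of the circle on which crank_grip runs. Seen from the crank's side, counter-clockwise (from the right up over the top to the left) lets the lid down, clockwise winds it up.
- crank_grip (a point): Middle of the crank's grip: grey, round, 26 mm thick, 100 mm long, parallel to the shaft, 85 mm from its axis, from 12 to 112 mm in front of the crank arm. It spins on its pin, so a hand holding it need not turn. Starts on the right (-y), level with the shaft give or take 50 mm. The load pulls at it with 2 to 10 N in the lowering direction; with the pawl out, it runs away if let go.
- ratchet (a joint): Turn of ratchet wheel and crank (rad); grows as the lid comes down (counter-clockwise seen from the crank's side). Starts near 0 with the load on the pawl; can be wound up to about -0.55. The lid lands somewhere between 1.1 and 3.4 rad.
- lever_pivot (a point): Pin of the release lever and the pawl, on the front plate: 42 mm right of the shaft and 71 mm above it, 31 mm behind the plane of the crank arm.
- lever_knob (a point): Centre of the grey ball knob (22 mm across) on top of the release lever, 65 mm above its pin, 309 mm above the bench; rod below 9 mm thick. Starts leaning right (-y, 26 degrees off upright); thrown, it leans left (14 degrees), having moved 45 mm square to the shaft. Takes 2 to 4 N, stays where left, firm stop at each end. Free room beside and above it.
- lever (a joint): Angle of the release lever (rad): 0 at the start (a spring presses the pawl into the wheel), 0.7 thrown fully to the left (the spring pulls the pawl outwards; more than 0.6 is enough).
- pawl_tip (a point): Tip of the pawl, which hangs from the lever's pin and blocks the ratchet wheel (88 mm across, 16 teeth) on its right: at y -31 mm in the stand's frame when blocking, -54 mm when sprung clear. Under load the teeth hold it in even with the lever thrown; wound up by 0.05 to 0.15 rad from the start, it springs out within 0.3 s and stays out.
- vessel: Glass vessel, flange 132 mm across, 140 mm deep, held in a ring on a rod left of the housing. Origin: centre of the flange's upper face, 193 to 218 mm up, where the lid lands. On landing the pull on the grip falls to nothing within 0.05 rad; turning on presses the glass with 4 times the force on the grip. Lid and crank alone load it with 10 to 40 N.
- reagent: Amber reagent bottle with a paper label, 80 mm across, 170 mm high, origin at its foot; a bystander.
- flask: Glass conical flask, 80 mm across, 126 mm high, origin at its foot; a bystander.
- beaker: Glass beaker, 70 mm across, 88 mm high, origin at its foot; a bystander.
- vband: Steel clamp ring lying flat, 152 mm across, 16 mm high, origin at its centre on the bench; a bystander.
- spanner: Steel spanner lying flat in front of the lift, 160 mm long, 7 mm thick, origin at its middle on the bench; a bystander.

How it is judged (in metres and radians):
On the way:
1. the pawl has sprung clear of the ratchet wheel (y of pawl_tip in the frame of stand below -0.043 m), for 0.1 s.
At the end, for the whole second after the job is handed in: the lid rests on the glass flange (the vessel carries more than 5 N), the ratchet wheel stands still (under 0.1 rad/s either way) (contact force between vessel and anything else above 5 N and velocity of joint ratchet between -0.1 and 0.1 rad/s); the robot touches nothing.
It fails at once if the crank runs back faster than half a turn a second (3.14 rad/s) (velocity of joint ratchet above 3.14 rad/s).
It fails at once if the glass vessel is pressed with more than 70 N (lid and crank by themselves load it with up to 40 N) (contact force between vessel and anything else above 70 N).
It fails at once if the release lever is forced with more than 40 N (contact force between the fingers and lever above 40 N).
It fails at once if one of the other things on the bench is shifted by more than 30 mm (distance of any of reagent, flask, beaker, vband, spanner from where it was at the start of the episode above 0.03 m).
It also fails if it takes over 72 s, if anything falls off the work surface, if the arm or the gripper's body presses on something with over 40 N, if the wrist force passes 120 N, or if a joint passes its speed limit or range.

## Working session

There is one attempt and no reset: what is moved stays moved. The work goes in short steps, Python scripts to look and compute and a shell command to move; the robot and the scene stay as the last step left them, time stands still between calls to the robot, and variables do not carry over. Pictures are saved under pics/ and viewed, and the job is handed in when it is done.

```bash
ls; mkdir -p pics; python3 - <<'E'
from plant import r
import cv2
print(r.get_state())
for n in ["scene","top","wrist"]:
    im=r.capture(n); cv2.imwrite(f"pics/{n}0.png",im[:,:,::-1])
    p=r.camera_params(n); print(n,p)
    for t in ["stand","crank_grip","lever_knob","vessel","lift_arm","pawl_tip","lever_pivot","spanner","reagent","flask","beaker","vband"]:
        if n=="wrist": break
        print(t,[(round(d["p"],2),[round(float(v)) for v in d["xy"]]) for d in r.recognise(t,n)[:2]])
E
```

```text
pics
{'time_s': 0.0, 'joints': array([ 8.86997613e+01,  2.05933615e+01,  6.34518064e-01, -1.93496231e-02,
       -7.01364729e+01, -1.65072363e+01]), 'qd': array([-0.01785232,  0.00540503, -0.03207108, -0.06528556, -0.02405078,
        0.08813979]), 'joint_torque': array([-4.82042105e-04, -5.82721674e+01,  2.93047446e+01,  6.99722752e+00,
        6.70033711e-03, -1.58403782e-04]), 'tcp_pos': array([0.20629707, 0.64215253, 0.20240906]), 'eef_rot': array([ 1.79903444e+02, -9.64529467e-03, -1.78140567e+01]), 'contact_force': array([ 0.27113206, -0.13029201,  0.24978067]), 'moment': array([-0.01535602,  0.0279512 , -0.0153269 ]), 'gripper_width': 0.08742593258221955}
scene {'vfov': 55.50830734633396, 'cx': 278.17097206165744, 'cy': 213.18644983180675, 'R': array([[ 0.99959271, -0.02754677,  0.00745528],
       [-0.0133175 , -0.68132506, -0.73185983],
       [ 0.02523985,  0.73146247, -0.68141442]]), 't': array([-0.599043  ,  0.21252929,  0.94280449])}
stand [(0.57, [333, 260])]
crank_grip [(0.89, [269, 275]), (0.28, [350, 374])]
lever_knob [(0.66, [283, 184]), (0.56, [305, 237])]
vessel [
[... 673 characters left out ...]
p [(0.85, [338, 211]), (0.39, [330, 181])]
lever_knob [(0.6, [325, 182])]
vessel [(0.96, [232, 172])]
lift_arm [(0.98, [229, 138])]
pawl_tip []
lever_pivot [(0.66, [268, 173])]
spanner [(0.66, [382, 167]), (0.61, [314, 258])]
reagent [(0.88, [380, 167]), (0.69, [266, 171])]
flask [(0.7, [376, 215])]
beaker [(0.81, [163, 204]), (0.63, [209, 275])]
vband [(0.63, [197, 270])]
wrist {'vfov': 61.51127525684981, 'cx': 276.1533167148459, 'cy': 211.18421732720657, 'R': array([[-3.05896964e-01, -9.52064409e-01,  6.39714906e-04],
       [-9.14550957e-01,  2.94030568e-01,  2.77745515e-01],
       [-2.64619715e-01,  8.43764580e-02, -9.60654475e-01]]), 't': array([ 0.6751592 , -0.03504098,  0.3919744 ])}
```

View pics/scene0.png

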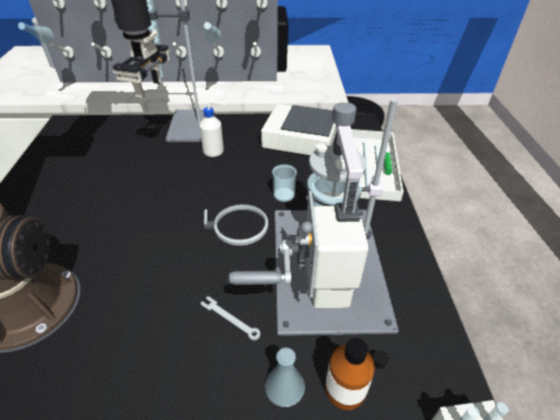

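View pics/top0.png

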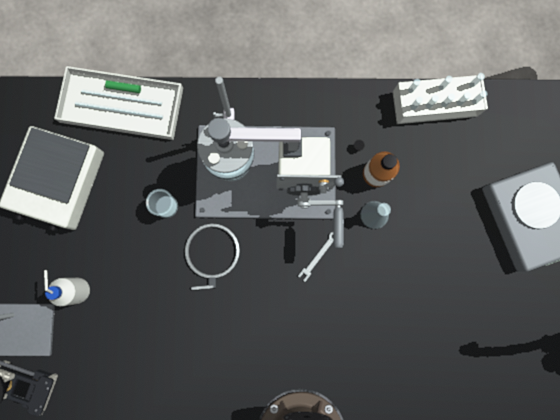

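View pics/wrist0.png

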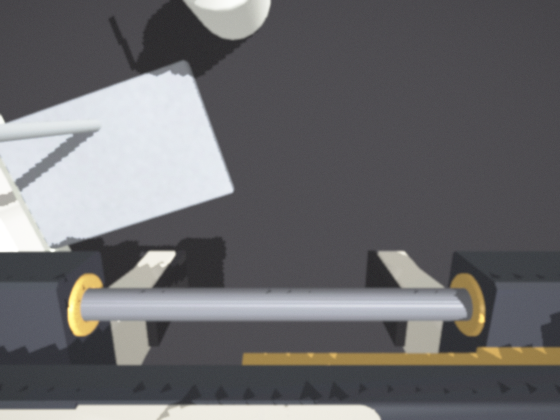

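```bash
python3 - <<'E'
import cv2
a=cv2.imread("pics/scene0.png")[190:310,215:375]; b=cv2.imread("pics/top0.png")[110:260,185:385]
cv2.imwrite("pics/sc_z.png",cv2.resize(a,None,fx=5,fy=5,interpolation=cv2.INTER_CUBIC))
cv2.imwrite("pics/tp_z.png",cv2.resize(b,None,fx=4,fy=4,interpolation=cv2.INTER_CUBIC))
E
```

```text
(no output)
```

View pics/sc_z.png

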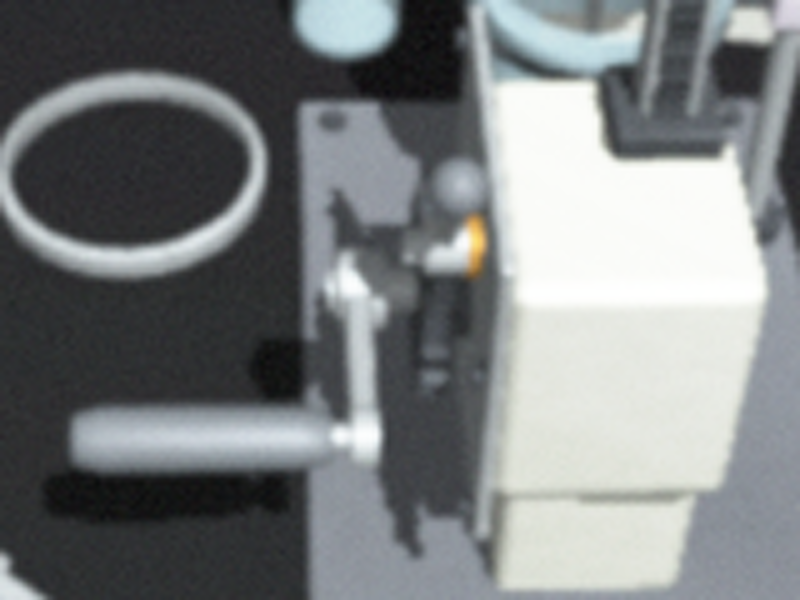

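View pics/tp_z.png

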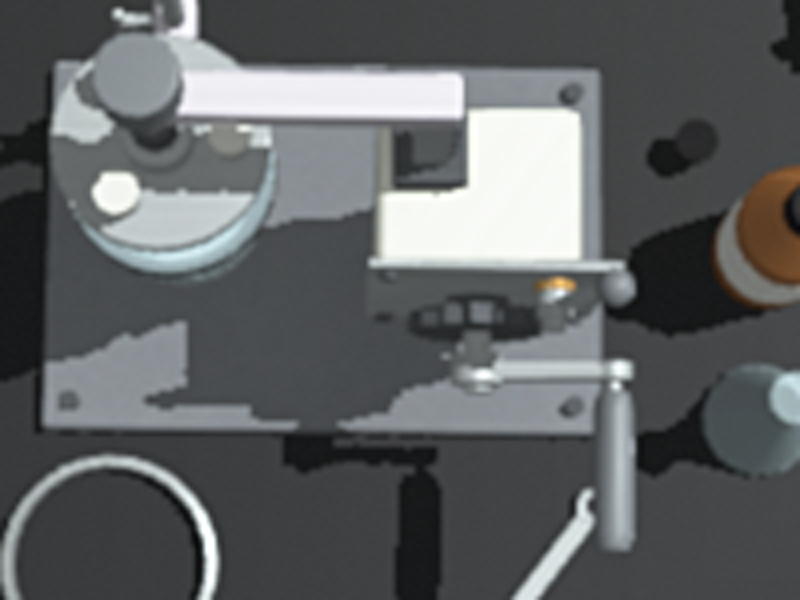

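```bash
cat > h.py <<'E'
import numpy as np
from plant import r
def ray(cam,uv,P=None):
    p=P or r.camera_params(cam); f=210/np.tan(np.radians(p["vfov"]/2))
    R=np.array(p["R"]);t=np.array(p["t"])
    d=R.T@np.array([(uv[0]-p["cx"])/f,(uv[1]-p["cy"])/f,1.]); return -R.T@t,d/np.linalg.norm(d)
def tri(obs):
    A=np.zeros((3,3));b=np.zeros(3)
    rs=[ray(*o) for o in obs]
    for c,d in rs:
        M=np.eye(3)-np.outer(d,d);A+=M;b+=M@c
    x=np.linalg.solve(A,b)
    return x,[float(np.linalg.norm((np.eye(3)-np.outer(d,d))@(x-c))) for c,d in rs]
def atz(cam,uv,z):
    c,d=ray(cam,uv); return c+d*(z-c[2])/d[2]
def proj(cam,X):
    p=r.camera_params(cam); f=210/np.tan(np.radians(p["vfov"]/2))
    q=np.array(p["R"])@np.array(X)+np.array(p["t"]); return q[:2]/q[2]*f+[p["cx"],p["cy"]]
E
python3 - <<'E'
from h import *
np.set_printoptions(precision=4,suppress=True)
print("knob",tri([("scene",(306.6,226.4)),("top",(339.75,182))]))
print("knob z309",atz("scene",(306.6,226.4),.309),atz("top",(339.75,182),.309))
print("grip front",tri([("scene",(230,278)),("top",(339,247))]))
print("grip back",tri([("scene",(281,277.5)),("top",(339.75,207))]))
# base plate corners in top zoom
for n,u in dict(bl=(42,430),br=(605,436),tl=(55,62),tr=(600,70)).items():
    print(n,atz("top",(u[0]/4+185-.4,u[1]/4+110-.4),.014))
print("hub",atz("top",(480/4+185,375/4+110),.18))
print("fp L/R",atz("top",(370/4+185,262/4+110),.278),atz("top",(622/4+185,265/4+110),.278))
for n,u in dict(reagent=(390,158),).items(): print(n,atz("top",u,.17))
print("flask",atz("top",(384,208),.126)); print("beaker",atz("top",(162,203),.088))
print("vband",atz("top",(213,251),.016)); print("spanner",atz("top",(318,258),.004))
print("cone", atz("top",(359,146),.0))
E
```

```text
knob (array([ 0.6438, -0.0691,  0.3113]), [0.0008626663176017829, 0.0008626663176019884])
knob z309 [ 0.645  -0.0666  0.309 ] [ 0.6434 -0.0694  0.309 ]
grip front (array([ 0.5028, -0.0823,  0.1875]), [0.00012124468295999659, 0.00012124468296003888])
grip back (array([ 0.6016, -0.0851,  0.1902]), [0.0006763055439976616, 0.0006763055439978451])
bl [0.5949 0.3035 0.014 ]
br [ 0.5928 -0.0978  0.014 ]
tl [0.8656 0.3012 0.014 ]
tr [ 0.8619 -0.0972  0.014 ]
hub [0.6115 0.001  0.18  ]
fp L/R [0.6638 0.0715 0.278 ] [ 0.6629 -0.0756  0.278 ]
reagent [ 0.733  -0.2188  0.17  ]
flask [ 0.609  -0.2103  0.126 ]
beaker [0.6245 0.3823 0.088 ]
vband [0.4987 0.2502 0.016 ]
spanner [ 0.481 -0.047  0.004]
cone [ 0.8093 -0.1701  0.    ]
```

```bash
python3 -m inch '0 0 -0.04 0 0 -0.099 0;0 0 -0.04 0 0 -0.099 0;0 0 -0.04 0 0 -0.099 0; 0.0145 0.0385 0 0 0 0 0; 0.0145 0.0385 0 0 0 0 0; 0.0145 0.0385 0 0 0 0 0; 0.0145 0.0385 0 0 0 0 0; 0.0145 0.0385 0 0 0 0 0; 0.0145 0.0385 0 0 0 0 0; 0.0145 0.0385 0 0 0 0 0; 0.0145 0.0385 0 0 0 0 0; 0.0145 0.0385 0 0 0 0 0; 0.0145 0.0385 0 0 0 0 0; 0.0145 0.0385 0 0 0 0 0; 0.0145 0.0385 0 0 0 0 0' 20
```

```text
time_s: 2.6
tcp_pos: [0.374, 0.1763, 0.3239]
eef_rot: [-179.9, -0.1, -0.7]
contact_force: [1.4, 0.6, -0.3]
gripper_width: 0.0007
```

```bash
python3 -m inch '0.014 0.0363 0 0 0 0 0; 0.014 0.0363 0 0 0 0 0; 0.014 0.0363 0 0 0 0 0; 0.014 0.0363 0 0 0 0 0; 0.014 0.0363 0 0 0 0 0; 0.014 0.0363 0 0 0 0 0; 0.014 0.0363 0 0 0 0 0; 0.014 0.0363 0 0 0 0 0; 0.014 0.0363 0 0 0 0 0;0.036 0 0 0 0 0 0;0.036 0 0 0 0 0 0;0.036 0 0 0 0 0 0;0.036 0 0 0 0 0 0; 0 0 0.01 0 0 0 0; 0 0 0.01 0 0 0 0;0 0 0 0 0 0 0'; python3 - <<'E'
from h import *
import cv2
for n in ["scene","wrist","top"]:
    cv2.imwrite(f"pics/{n}1.png",r.capture(n)[:,:,::-1])
E
```

```text
time_s: 3.93
tcp_pos: [0.6384, -0.1518, 0.3001]
eef_rot: [-180.0, 0.3, -0.8]
contact_force: [-0.0, -0.2, -0.9]
gripper_width: 0.0003
```

View pics/wrist1.png

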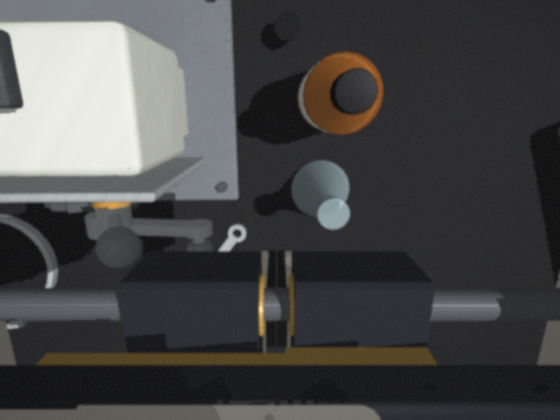

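View pics/scene1.png

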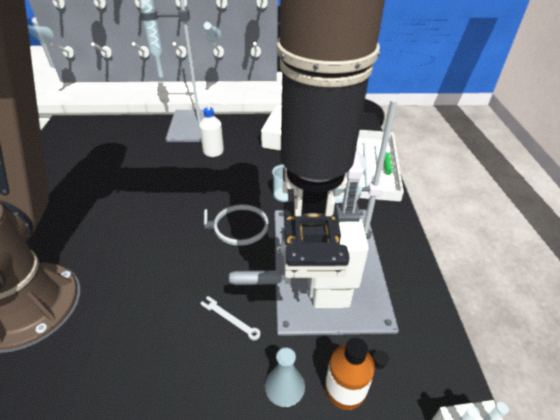

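```bash
python3 - <<'E'
from h import *
print(atz("wrist",(119,247),.309), proj("wrist",[.644,-.0695,.309]))
E
```

```text
[ 0.64375864 -0.06710139  0.309     ] [123.36864698 246.52578399]
```

```bash
python3 -m inch '0.005 0.01 0 0 0 0 0; 0 0.01 0 0 0 0 0; 0 0.01 0 0 0 0 0;0 0.01 0 0 0 0 0; 0 0.005 0 0 0 0 0; 0 0.005 0 0 0 0 0; 0 0.005 0 0 0 0 0;0 0 0 0 0 0 0'; python3 -m inch '0 0.005 0 0 0 0 0; 0 0.005 0 0 0 0 0;0 0.005 0 0 0 0 0'
```

```text
time_s: 4.75
tcp_pos: [0.6436, -0.2082, 0.3032]
eef_rot: [180.0, 0.0, -0.8]
contact_force: [-0.3, -0.2, 0.1]
gripper_width: 0.0003
time_s: 5.0
tcp_pos: [0.6436, -0.2224, 0.3034]
eef_rot: [180.0, -0.0, -0.8]
contact_force: [0.2, 0.5, -0.2]
gripper_width: 0.0006
```

```bash
python3 -m inch '0 -0.025 0 0 0 0 0; 0 -0.025 0 0 0 0 0; 0 -0.025 0 0 0 0 0;0 -0.02 0 0 0 0 0; 0 -0.01 0 0 0 0 0; 0 -0.01 0 0 0 0 0; 0 0 0 0 0 0 0'; python3 -m inch '0 -0.005 0 0 0 0 0; 0 -0.005 0 0 0 0 0;0 -0.005 0 0 0 0 0'
```

```text
time_s: 5.58
tcp_pos: [0.6453, -0.106, 0.3035]
eef_rot: [-180.0, -0.0, -0.7]
contact_force: [0.3, -0.0, -0.1]
gripper_width: 0.0004
time_s: 5.83
tcp_pos: [0.6453, -0.0925, 0.3033]
eef_rot: [180.0, 0.0, -0.8]
contact_force: [-0.5, 0.2, 0.3]
gripper_width: 0.0001
```

```bash
python3 -m inch '0 -0.005 0 0 0 0 0; 0 -0.005 0 0 0 0 0;0 -0.005 0 0 0 0 0'; python3 -m inch '0 -0.005 0 0 0 0 0; 0 -0.005 0 0 0 0 0'
```

```text
time_s: 6.08
tcp_pos: [0.6455, -0.0769, 0.3033]
eef_rot: [180.0, 0.0, -0.8]
contact_force: [0.5, 0.0, 0.9]
gripper_width: 0.0005
time_s: 6.25
tcp_pos: [0.6457, -0.0667, 0.3034]
eef_rot: [180.0, -0.0, -0.8]
contact_force: [-0.1, 0.2, 0.4]
gripper_width: 0.0003
```

```bash
python3 - <<'E'
from h import *
import cv2
cv2.imwrite(f"pics/wrist2.png",r.capture("wrist")[:,:,::-1])
s=r.capture("scene")[150:310,215:415]
cv2.imwrite(f"pics/scene2.png",cv2.resize(s[:,:,::-1],None,fx=4,fy=3.75))
E
```

```text
(no output)
```

View pics/wrist2.png

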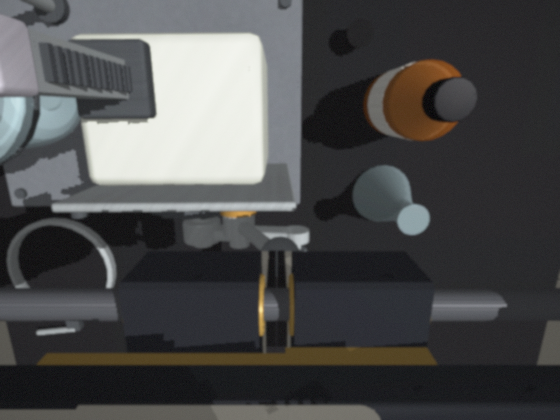

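View pics/scene2.png

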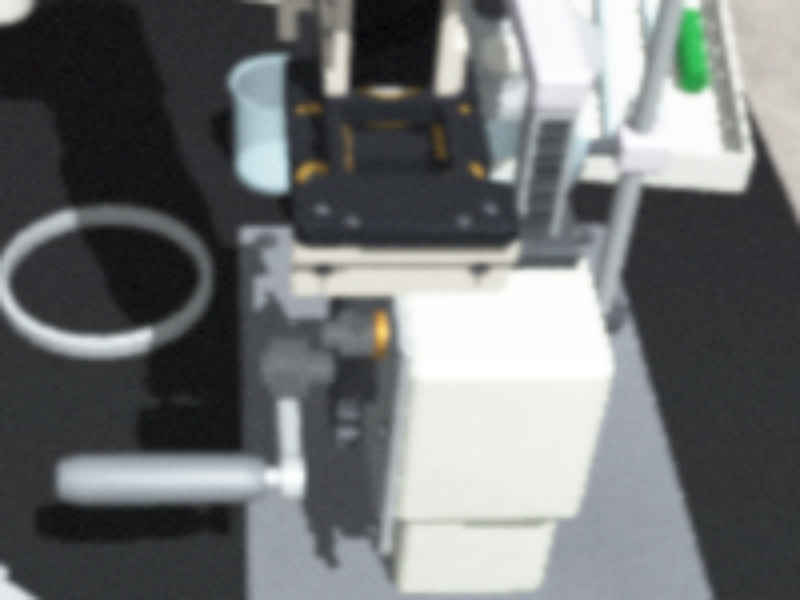

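```bash
python3 - <<'E'
from h import *
s=r.get_state(); print(s["tcp_pos"],s["contact_force"])
for X in ([.644,-.0685,.309],s["tcp_pos"],s["tcp_pos"]+[0,0,.019]): print(proj("wrist",X))
for z in (.2,.309,.32): print(atz("wrist",(281,243),z))
print(proj("wrist",[.644,-.041,.251]))
E
```

```text
[ 0.64573678 -0.06640376  0.30337314] [-0.2628189  -1.29325743 -0.36764979]
[280.46385659 257.05138947]
[276.54322438 250.13572758]
[276.59126193 264.59569477]
[ 0.60966191 -0.06993275  0.2       ]
[ 0.65213804 -0.06886635  0.309     ]
[ 0.65642462 -0.06875874  0.32      ]
[240.20601007 224.17904038]
```

```bash
python3 - <<'E'
from h import *
import cv2
im=cv2.imread("pics/wrist2.png")[180:260,160:320]
cv2.imwrite("pics/w2z.png",cv2.resize(im,None,fx=5,fy=5,interpolation=cv2.INTER_CUBIC))
for n,X in dict(armend=[.613,-.084,.189],hub=[.613,.001,.18],wheel=[.644,.001,.18],pivot=[.644,-.041,.251],knobthrown=[.644,-.025,.313],knobmid=[.644,-.045,.316],knob0=[.644,-.0695,.309]).items(): print(n,(proj("wrist",X)-[160,180])*5)
E
```

```text
armend [682.75831254 274.09865996]
hub [217.19454588 263.08375324]
wheel [204.99566921  99.46356205]
pivot [401.03005034 220.89520189]
knobthrown [193.69429423 405.4004847 ]
knobmid [378.59315782 414.93139183]
knob0 [611.54193475 385.14432272]
```

View pics/w2z.png

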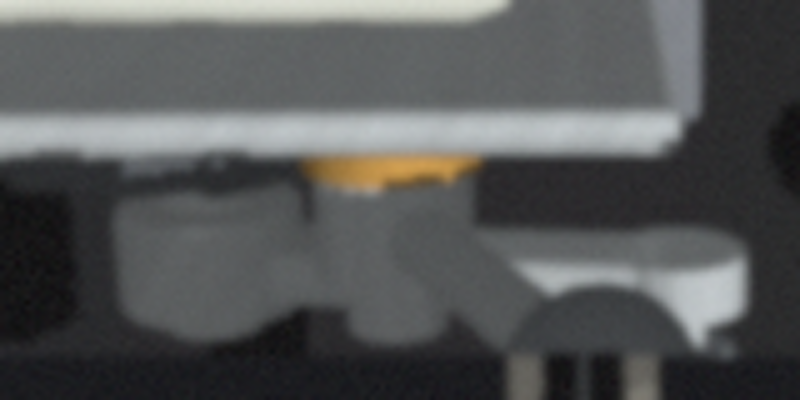

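```bash
python3 - <<'E'
from h import *
s=r.get_state(); p=r.camera_params("wrist"); R=np.array(p["R"]);t=np.array(p["t"])
print("cam",-R.T@t,"tcp",s["tcp_pos"],s["eef_rot"])
for b in (0,.019,.04,.066,.1): 
    q=s["tcp_pos"]+[0,0,b]; print(b,(R@q+t)[2],proj("wrist",q), proj("wrist",q+[0,.044,0]), proj("wrist",q-[.01,0,0]))
E
```

```text
cam [ 0.72106473 -0.06713589  0.48587606] tcp [ 0.64573678 -0.06640376  0.30337314] [-1.79995603e+02 -3.26776742e-03 -7.45818269e-01]
0 0.19624706385891177 [276.54322438 250.13572758] [197.48813226 251.1064918 ] [276.7703292  266.62386939]
0.019 0.1779950785202672 [276.59126193 264.59569477] [189.43653972 265.65363893] [276.84055844 282.5263658 ]
0.04 0.15782183156702856 [276.657283   284.46895364] [178.37279546 285.64296586] [276.93675207 304.30816002]
0.066 0.13284543057730436 [276.76680416 317.43633991] [160.02464779 318.79332743] [277.09549682 340.25383788]
0.1 0.10018398312920362 [276.99242146 385.35027113] [122.24765652 387.04658882] [277.41929395 413.57347896]
```

```bash
python3 - <<'E'
import cv2,numpy as np
a=cv2.imread("pics/wrist2.png")[225:375,200:360]
b=cv2.imread("pics/wrist0.png")[225:375,90:250]
o=np.hstack([a,b]).astype(float); o=255*(o/255)**.45
cv2.imwrite("pics/fz.png",cv2.resize(o.astype(np.uint8),None,fx=2.5,fy=3.5,interpolation=cv2.INTER_CUBIC))
E
```

```text
(no output)
```

View pics/fz.png

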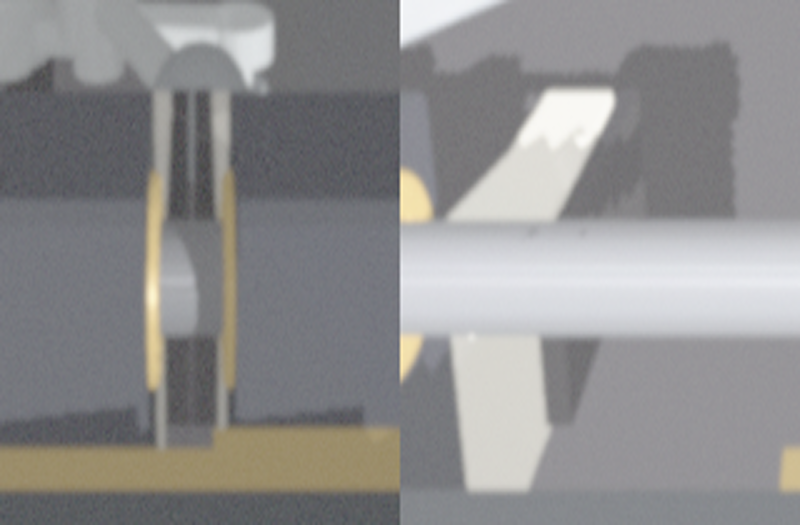

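```bash
python3 -m inch '-0.005 0.02 0 0 0 0 0; 0 0.02 0 0 0 0 0; 0 0.02 0 0 0 0 0;0 0 0 0 0 0 0';  python3 - <<'E'
from h import *
import cv2
s=r.get_state(); print(s["tcp_pos"],proj("scene",s["tcp_pos"]))
s=r.capture("scene")[150:310,215:415]
s=255*(s/255.)**.6
cv2.imwrite(f"pics/scene3.png",cv2.resize(s.astype(np.uint8)[:,:,::-1],None,fx=4,fy=3.75,interpolation=cv2.INTER_CUBIC))
E
```

```text
time_s: 6.68
tcp_pos: [0.6395, -0.1298, 0.3034]
eef_rot: [180.0, 0.0, -0.9]
contact_force: [0.3, 1.0, 0.1]
gripper_width: 0.0005
[ 0.6395423  -0.12980257  0.30336603] [306.1464456  255.94765065]
```

View pics/scene3.png

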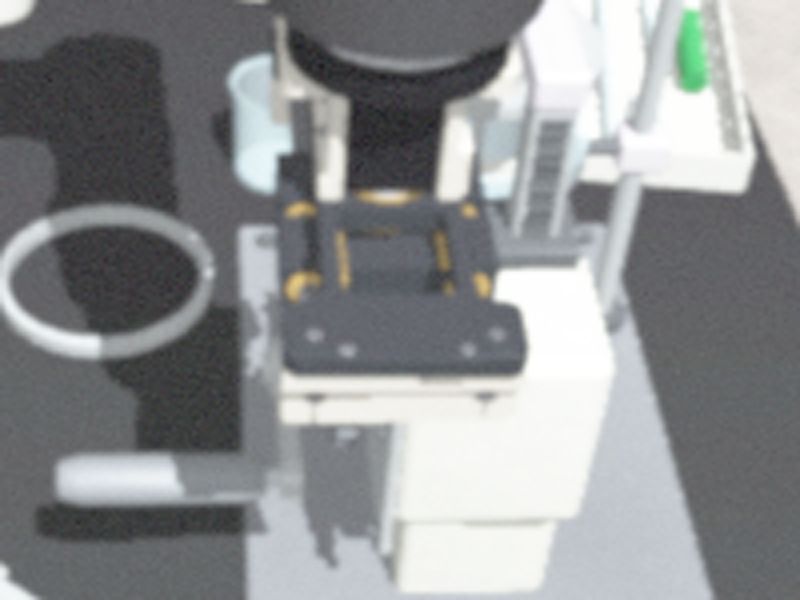

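```bash
python3 -m inch '0 -0.005 0.0125 0 0 0 0; 0 -0.005 0.0125 0 0 0 0; 0 -0.005 0 0 0 0 0;0 -0.005 0 0 0 0 0;0 -0.005 0 0 0 0 0';  python3 -m inch '0 -0.005 0 0 0 0 0;0 -0.005 0 0 0 0 0';  python3 -m inch '0 -0.005 0 0 0 0 0'; python3 - <<'E'
from h import *
import cv2
cv2.imwrite(f"pics/wrist4.png",r.capture("wrist")[:,:,::-1])
E
```

```text
time_s: 7.15
tcp_pos: [0.6405, -0.1015, 0.2791]
eef_rot: [180.0, -0.0, -0.8]
contact_force: [-0.7, -0.5, -0.1]
gripper_width: 0.0001
time_s: 7.32
tcp_pos: [0.6408, -0.0922, 0.2798]
eef_rot: [179.9, -0.1, -0.8]
contact_force: [-1.1, -4.6, 4.8]
gripper_width: 0.0006
time_s: 7.4
tcp_pos: [0.6409, -0.0876, 0.28]
eef_rot: [179.9, -0.1, -0.8]
contact_force: [-0.3, -4.7, 4.2]
gripper_width: 0.0002
```

View pics/wrist4.png

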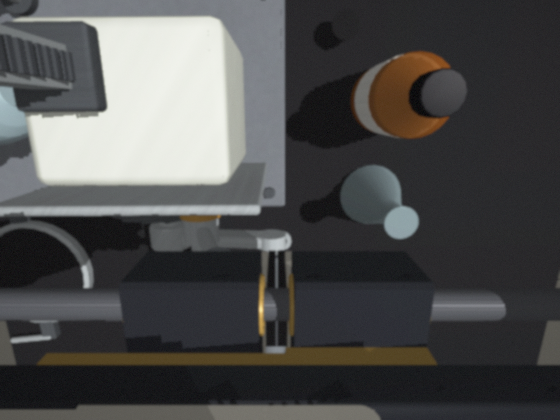

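```bash
python3 -m inch '0 0.01 0 0 0 0 0; 0 0.005 0.006 0 0 0 0; 0 0 0.006 0 0 0 0; 0 -0.005 0 0 0 0 0;0 -0.005 0 0 0 0 0;0 -0.005 0 0 0 0 0'; python3 -m inch '0 -0.004 0 0 0 0 0;0 -0.004 0 0 0 0 0'; python3 -m inch '0 -0.004 0 0 0 0 0;0 -0.004 0 0 0 0 0'; python3 - <<'E'
from h import *
import cv2
cv2.imwrite(f"pics/wrist5.png",r.capture("wrist")[:,:,::-1])
E
```

```text
time_s: 7.95
tcp_pos: [0.6403, -0.0869, 0.266]
eef_rot: [180.0, 0.0, -0.8]
contact_force: [-1.1, -4.7, 4.0]
gripper_width: 0.0004
time_s: 8.12
tcp_pos: [0.6409, -0.0794, 0.2677]
eef_rot: [179.9, -0.1, -0.8]
contact_force: [-1.3, -4.6, 5.3]
gripper_width: 0.0006
time_s: 8.28
tcp_pos: [0.6411, -0.0709, 0.2674]
eef_rot: [180.0, -0.1, -0.8]
contact_force: [0.2, -3.0, 4.4]
gripper_width: 0.0005
```

View pics/wrist5.png

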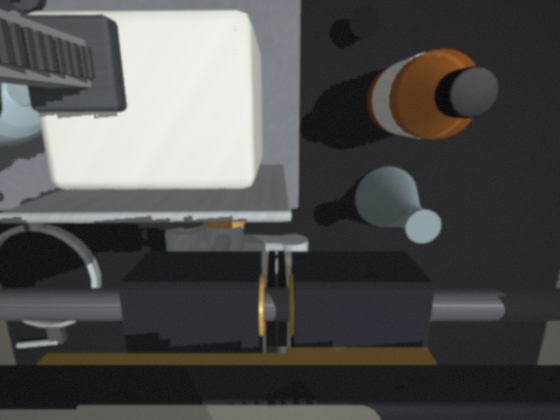

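```bash
python3 -m inch '0 -0.004 0 0 0 0 0;0 -0.004 0 0 0 0 0'; python3 -m inch '0 -0.003 0 0 0 0 0;0 -0.003 0 0 0 0 0';  python3 -m inch '0 -0.003 0 0 0 0 0'
```

```text
time_s: 8.5
tcp_pos: [0.6408, -0.0628, 0.2665]
eef_rot: [-180.0, -0.0, -0.8]
contact_force: [-0.5, -3.5, 4.6]
gripper_width: 0.0005
time_s: 8.67
tcp_pos: [0.6408, -0.0567, 0.2663]
eef_rot: [-180.0, 0.0, -0.8]
contact_force: [-0.1, -3.4, 3.2]
gripper_width: 0.0004
time_s: 8.75
tcp_pos: [0.6408, -0.0537, 0.2662]
eef_rot: [-180.0, 0.0, -0.8]
contact_force: [-0.1, -3.4, 3.0]
gripper_width: 0.0004
```

```bash
python3 -m inch '0 -0.003 0 0 0 0 0';  python3 -m inch '0 -0.003 0 0 0 0 0';python3 - <<'E'
from h import *
import cv2
cv2.imwrite(f"pics/wrist6.png",r.capture("wrist")[:,:,::-1])
E
```

```text
time_s: 8.83
tcp_pos: [0.6408, -0.0516, 0.2662]
eef_rot: [179.9, 0.0, -0.8]
contact_force: [2.4, -17.2, 0.4]
gripper_width: 0.0008
time_s: 8.92
tcp_pos: [0.6406, -0.0514, 0.2663]
eef_rot: [179.7, 0.1, -0.9]
contact_force: [4.8, -28.1, -2.0]
gripper_width: 0.0003
```

View pics/wrist6.png

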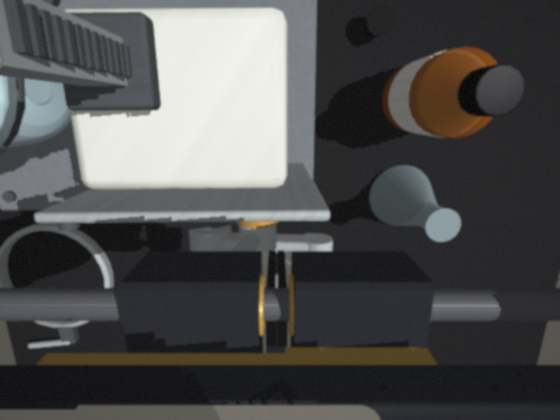

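```bash
python3 -m inch '0 0.01 0 0 0 0 0; 0 0.02 0 0 0 0 0; 0 0.02 -0.035 0 0 0 0.5; 0 0 -0.035 0 0 0 1; -0.035 0 0 0 0 0 1; -0.035 -0.01 0 0 0 0 1; -0.03 -0.01 0 0 0 0 1; 0 0 0 0 0 0 1; 0 0 0 0 0 0 1'; python3 - <<'E'
from h import *
import cv2
s=r.get_state(); print(s["tcp_pos"],s["eef_rot"],r.hold_point_z)
for n in ["top","wrist"]:
    cv2.imwrite(f"pics/{n}7.png",r.capture(n)[:,:,::-1])
s=r.capture("scene")[150:310,215:415]
s=255*(s/255.)**.6
cv2.imwrite(f"pics/scene7.png",cv2.resize(s.astype(np.uint8)[:,:,::-1],None,fx=4,fy=3.75,interpolation=cv2.INTER_CUBIC))
E
```

```text
time_s: 9.72
tcp_pos: [0.5392, -0.0756, 0.3368]
eef_rot: [-179.9, -0.1, -0.7]
contact_force: [0.8, -0.5, 0.7]
gripper_width: 0.0418
[ 0.53923103 -0.07561738  0.33684955] [-1.79897920e+02 -6.54583425e-02 -7.07875587e-01] 0.0188
```

View pics/wrist7.png

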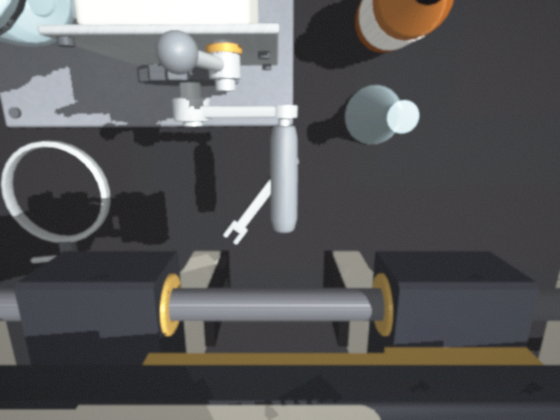

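View pics/scene7.png

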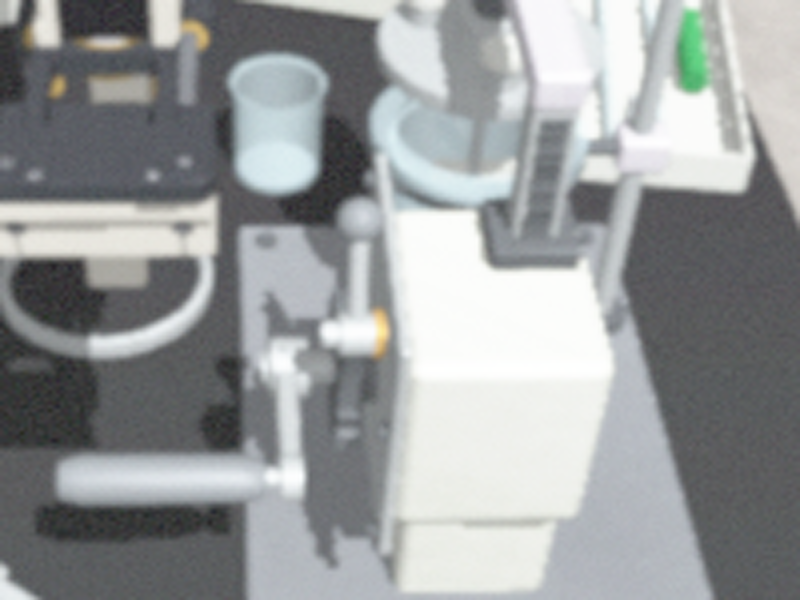

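```bash
python3 - <<'E'
from h import *
s=r.get_state(); T=s["tcp_pos"]
for b in (0,.02,.025,.04): print(b,proj("scene",T+[0,-.035,b]),proj("scene",T+[0,-.035,b])-[215,150])
f=lambda u,z: atz("wrist",u,z)
print(f((284,125),.19),f((285,225),.19))
p=f((178,52),.313);print("knob",p)
E
```

```text
0 [245.58854672 235.06118944] [30.58854672 85.06118944]
0.02 [244.98072964 226.29936503] [29.98072964 76.29936503]
0.025 [244.82466158 224.04960764] [29.82466158 74.04960764]
0.04 [244.34614956 217.15174568] [29.34614956 67.15174568]
[ 0.60225855 -0.0839939   0.19      ] [ 0.50701038 -0.08427039  0.19      ]
knob [ 0.64634369 -0.02496945  0.313     ]
```

```bash
python3 -m inch '0 0.0085 0.02 0 0 0 1; 0 0 0.025 0 0 0 1; 0 0 0.025 0 0 0 1; 0 0 0.025 0 0 0 1; 0 0 0.025 0 0 0 1; 0 0 0.02 0 0 0 1; 0 0 0.02 0 0 0 1; 0 0 0.012 0 0 0 1; 0 0 0.006 0 0 0 1; 0 0 0.006 0 0 0 1; 0 0 0 0 0 0 1'; python3 - <<'E'
from h import *
import cv2
s=r.get_state(); print(s["tcp_pos"],s["contact_force"],s["moment"])
cv2.imwrite(f"pics/wrist8.png",r.capture("wrist")[:,:,::-1])
s=r.capture("scene")[150:310,175:375]
s=255*(s/255.)**.6
cv2.imwrite(f"pics/scene8.png",cv2.resize(s.astype(np.uint8)[:,:,::-1],None,fx=4,fy=3.75,interpolation=cv2.INTER_CUBIC))
E
```

```text
time_s: 10.78
tcp_pos: [0.5403, -0.0853, 0.151]
eef_rot: [180.0, 0.1, -0.8]
contact_force: [-0.2, 0.2, 0.2]
gripper_width: 0.088
[ 0.54031342 -0.0852917   0.15102837] [-0.23381368  0.21881536  0.17135237] [ 0.00708793  0.003793   -0.0217502 ]
```

View pics/wrist8.png

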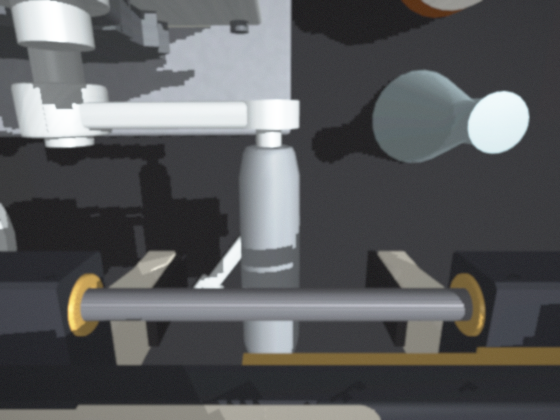

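View pics/scene8.png

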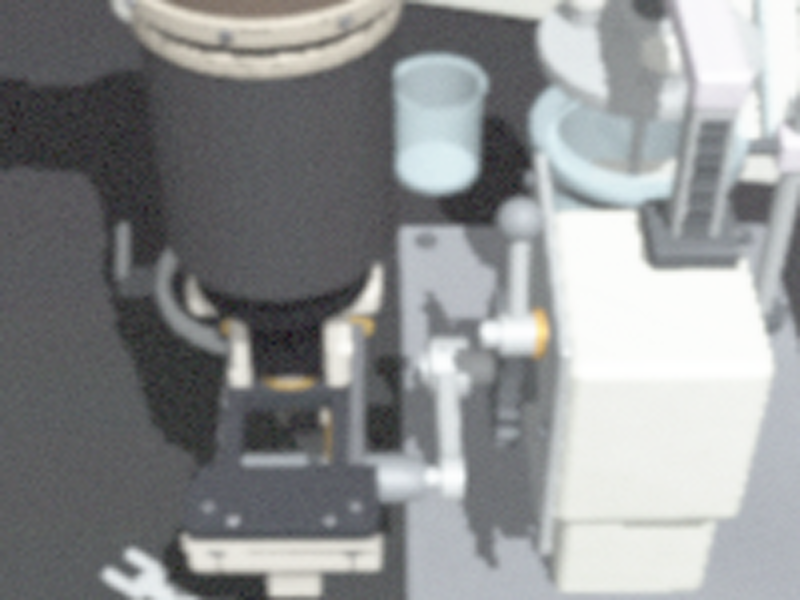

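```bash
python3 -m inch '0 0 0 0 0 0 0; 0 0 0 0 0 0 0; 0 0 0 0 0 0 0; 0 0 0 0 0 0 0; 0 0 0 0 0 0 0; 0 0 0 0 0 0 0; 0 0 0 0 0 0 0; 0 0 0 0 0 0 0; 0 0 0 0 0 0 0; 0 0 0 0 0 0 0' 35; python3 - <<'E'
from h import *
import cv2
s=r.get_state(); print(s["tcp_pos"],s["contact_force"],s["moment"],s["gripper_width"])
cv2.imwrite(f"pics/wrist9.png",r.capture("wrist")[:,:,::-1])
E
```

```text
time_s: 11.72
tcp_pos: [0.5409, -0.0841, 0.1522]
eef_rot: [-179.9, -0.1, -0.8]
contact_force: [-1.0, 17.4, 0.3]
gripper_width: 0.0265
[ 0.54087218 -0.08407984  0.15223854] [-1.04031543 17.39571883  0.30861518] [6.50406305 0.06670077 0.03615121] 0.026486527546696507
```

View pics/wrist9.png

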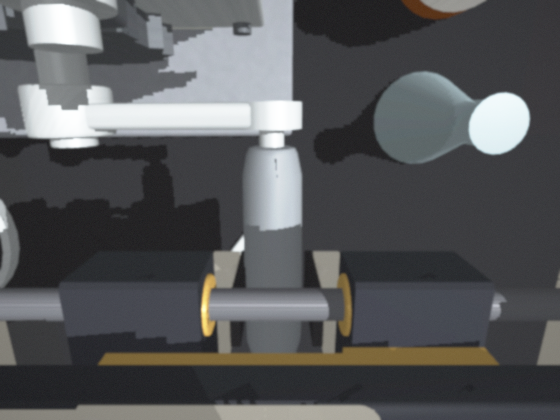

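```bash
python3 -m inch '0 -0.0012 0 0 0 0 0; 0 0 0 0 0 0 0'; python3 -m inch '0 0 0.002 0 0 0 0; 0 0 0.002 0 0 0 0;0 0 0.002 0 0 0 0'; python3 -m inch '0 0 0.002 0 0 0 0; 0 0 0.002 0 0 0 0'
```

```text
time_s: 11.93
tcp_pos: [0.5406, -0.083, 0.1523]
eef_rot: [-179.9, -0.0, -0.8]
contact_force: [-0.6, 6.1, 0.1]
gripper_width: 0.025
time_s: 12.18
tcp_pos: [0.5406, -0.0834, 0.1466]
eef_rot: [-180.0, -0.0, -0.8]
contact_force: [-1.7, 5.4, 3.4]
gripper_width: 0.0252
time_s: 12.35
tcp_pos: [0.5406, -0.0834, 0.1426]
eef_rot: [-180.0, -0.0, -0.8]
contact_force: [-1.3, 4.5, 4.1]
gripper_width: 0.0253
```

```bash
python3 -m inch '0 0 0.002 0 0 0 0; 0 0 0.002 0 0 0 0; 0 0 0 0 0 0 0; 0 0 0 0 0 0 0; 0 0 0 0 0 0 0'; python3 - <<'E'
from h import *
import cv2
s=r.get_state(); print(s["tcp_pos"],s["contact_force"],s["moment"],s["gripper_width"])
cv2.imwrite(f"pics/wrist10.png",r.capture("wrist")[:,:,::-1])
s=r.capture("scene")[150:310,215:415]
s=255*(s/255.)**.6
cv2.imwrite(f"pics/scene10.png",cv2.resize(s.astype(np.uint8)[:,:,::-1],None,fx=4,fy=3.75,interpolation=cv2.INTER_CUBIC))
for X in ([.644,-.031,.18],[.644,-.054,.18],[.644,-.031,.2],[.644,-.054,.2]): print(X,(proj("scene",X)-[215,150])*[4,3.75],proj("wrist",X))
E
```

```text
time_s: 12.77
tcp_pos: [0.5406, -0.0834, 0.1386]
eef_rot: [-179.9, -0.0, -0.8]
contact_force: [-2.1, 4.7, 2.4]
gripper_width: 0.0247
[ 0.5406346  -0.08338451  0.13862594] [-2.07200807  4.71504257  2.44476707] [ 1.93872472  0.55132249 -0.1006901 ] 0.02470541559712703
[0.644, -0.031, 0.18] [344.66944483 408.6090546 ] [128.37685344  30.66983286]
[0.644, -0.054, 0.18] [347.88049889 441.66097106] [191.70094187  29.6994563 ]
[0.644, -0.031, 0.2] [346.53373835 384.15520308] [102.24252111  16.78614857]
[0.644, -0.054, 0.2] [349.84070401 417.25695929] [176.73482175  15.6313488 ]
```

View pics/scene10.png

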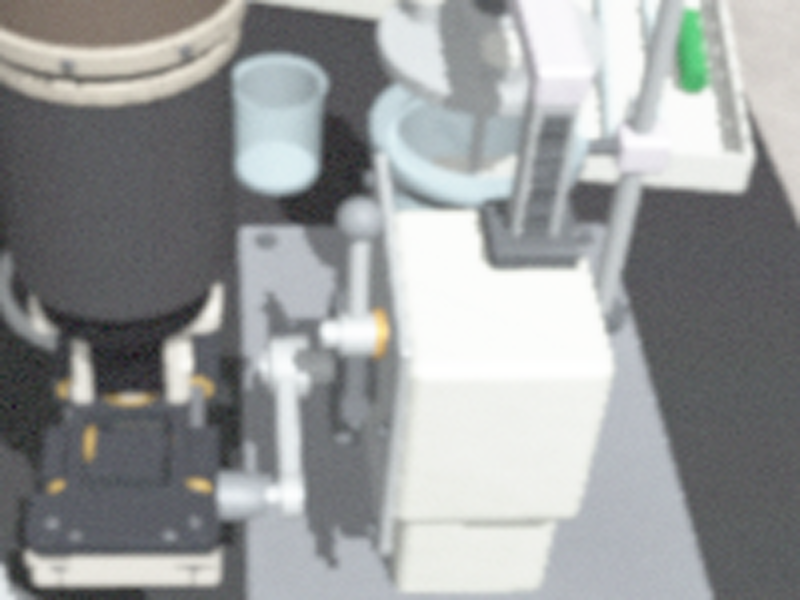

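View pics/wrist10.png

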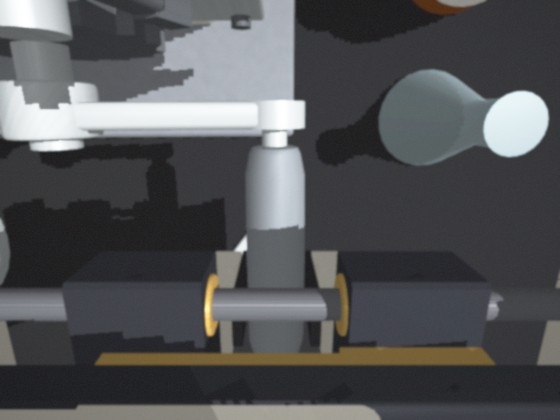

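```bash
cat > arc.py <<'E'
import sys
from h import *
# usage: arc.py yc zc dphi n [ycorr zcorr in mm]
yc,zc,dphi,n=map(float,sys.argv[1:5])
s=r.get_state();T=s["tcp_pos"];F=s["contact_force"]
y,z=T[1]-yc,T[2]-zc
phi=np.arctan2(z,-y); rad=np.hypot(y,z)
print("t",s["time_s"],"T",T.round(4),"phi",round(phi,4),"rad",round(rad,4),"Ftan(lowering+)",round(F[1]*np.sin(phi)+F[2]*np.cos(phi),2),"Frad(out+)",round(-F[1]*np.cos(phi)+F[2]*np.sin(phi),2),"w",round(s["gripper_width"],4))
R=rad
out=[]
for i in range(int(n)):
    p0=phi+i*dphi;p1=p0+dphi
    dy=-R*(np.cos(p1)-np.cos(p0)); dz=R*(np.sin(p1)-np.sin(p0))
    out.append(f"0 {-dy:.4f} {-dz:.4f}")
print("; ".join(out))
E
python3 arc.py .0018 .143 .03 12
```

```text
t 12.8667 T [ 0.5406 -0.0834  0.1386] phi -0.0514 rad 0.0853 Ftan(lowering+) 2.76 Frad(out+) -4.95 w 0.0252
0 0.0001 -0.0026; 0 0.0000 -0.0026; 0 -0.0001 -0.0026; 0 -0.0001 -0.0026; 0 -0.0002 -0.0025; 0 -0.0003 -0.0025; 0 -0.0004 -0.0025; 0 -0.0004 -0.0025; 0 -0.0005 -0.0025; 0 -0.0006 -0.0025; 0 -0.0007 -0.0025; 0 -0.0007 -0.0024
```

```bash
python3 -m inch '0 -0.0003 -0.0026 0 0 0 0; 0 0 -0.0026 0 0 0 0; 0 -0.0001 -0.0026 0 0 0 0; 0 -0.0001 -0.0026 0 0 0 0; 0 -0.0002 -0.0025 0 0 0 0; 0 -0.0003 -0.0025 0 0 0 0; 0 -0.0004 -0.0025 0 0 0 0; 0 -0.0004 -0.0025 0 0 0 0'; python3 arc.py .0018 .143 .03 10
```

```text
time_s: 13.53
tcp_pos: [0.5406, -0.0819, 0.1591]
eef_rot: [-180.0, -0.0, -0.8]
contact_force: [-0.3, 6.1, 1.8]
gripper_width: 0.0251
t 13.5333 T [ 0.5406 -0.0819  0.1591] phi 0.1897 rad 0.0852 Ftan(lowering+) 2.9 Frad(out+) -5.7 w 0.0251
0 -0.0005 -0.0025; 0 -0.0006 -0.0025; 0 -0.0007 -0.0025; 0 -0.0007 -0.0024; 0 -0.0008 -0.0024; 0 -0.0009 -0.0024; 0 -0.0010 -0.0024; 0 -0.0010 -0.0023; 0 -0.0011 -0.0023; 0 -0.0012 -0.0023
```

```bash
python3 -m inch '0 -0.0009 -0.0025 0 0 0 0; 0 -0.0007 -0.0025 0 0 0 0; 0 -0.0007 -0.0025 0 0 0 0; 0 -0.0007 -0.0024 0 0 0 0; 0 -0.0008 -0.0024 0 0 0 0; 0 -0.0009 -0.0024 0 0 0 0; 0 -0.0010 -0.0024 0 0 0 0; 0 -0.001 -0.0023 0 0 0 0; 0 -0.0011 -0.0023 0 0 0 0; 0 -0.0012 -0.0023 0 0 0 0'; python3 arc.py .0022 .143 .03 12
```

```text
time_s: 14.37
tcp_pos: [0.5405, -0.0733, 0.183]
eef_rot: [180.0, 0.0, -0.8]
contact_force: [-1.1, 0.9, 2.6]
gripper_width: 0.0253
t 14.3667 T [ 0.5405 -0.0733  0.183 ] phi 0.4873 rad 0.0854 Ftan(lowering+) 2.75 Frad(out+) 0.42 w 0.0253
0 -0.0012 -0.0022; 0 -0.0013 -0.0022; 0 -0.0014 -0.0022; 0 -0.0014 -0.0021; 0 -0.0015 -0.0021; 0 -0.0016 -0.0020; 0 -0.0016 -0.0020; 0 -0.0017 -0.0019; 0 -0.0017 -0.0019; 0 -0.0018 -0.0018; 0 -0.0018 -0.0018; 0 -0.0019 -0.0017
```

```bash
python3 -m inch '0 -0.0012 -0.0022 0 0 0 0; 0 -0.0013 -0.0022 0 0 0 0; 0 -0.0014 -0.0022 0 0 0 0; 0 -0.0014 -0.0021 0 0 0 0; 0 -0.0015 -0.0021 0 0 0 0; 0 -0.0016 -0.0020 0 0 0 0; 0 -0.0016 -0.0020 0 0 0 0; 0 -0.0017 -0.0019 0 0 0 0; 0 -0.0017 -0.0019 0 0 0 0; 0 -0.0018 -0.0018 0 0 0 0; 0 -0.0018 -0.0018 0 0 0 0; 0 -0.0019 -0.0017 0 0 0 0'; python3 arc.py .0022 .143 .03 12;  python3 - <<'E'
from h import *
import cv2
s=r.capture("scene")[90:250,280:420]
s=255*(s/255.)**.7
cv2.imwrite(f"pics/scene11.png",cv2.resize(s.astype(np.uint8)[:,:,::-1],None,fx=3.75*1.2,fy=3.75,interpolation=cv2.INTER_CUBIC))
E
```

```text
time_s: 15.37
tcp_pos: [0.5407, -0.0542, 0.2069]
eef_rot: [180.0, 0.0, -0.8]
contact_force: [-4.1, -0.0, 4.1]
gripper_width: 0.0253
t 15.3667 T [ 0.5407 -0.0542  0.2069] phi 0.8472 rad 0.0852 Ftan(lowering+) 2.68 Frad(out+) 3.06 w 0.0253
0 -0.0019 -0.0017; 0 -0.0020 -0.0016; 0 -0.0020 -0.0015; 0 -0.0021 -0.0015; 0 -0.0021 -0.0014; 0 -0.0022 -0.0014; 0 -0.0022 -0.0013; 0 -0.0022 -0.0012; 0 -0.0023 -0.0012; 0 -0.0023 -0.0011; 0 -0.0023 -0.0010; 0 -0.0024 -0.0009
```

View pics/scene11.png

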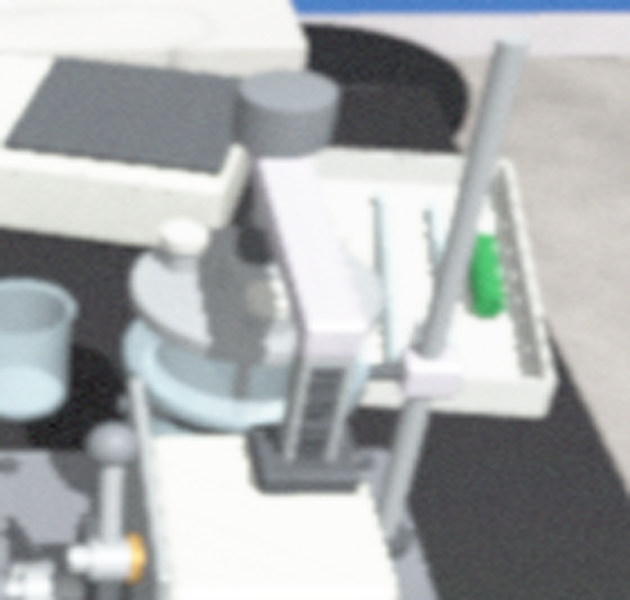

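```bash
python3 - <<'E'
from h import *
# flange leftmost & lid leftmost in scene; use vessel xy approx from top
v=atz("top",(232,172),.2); print(v)
for z in (.2,.21,.22,.23,.24): print(z,proj("scene",[v[0]-.066,v[1],z]))
E
```

```text
[0.68779203 0.18459749 0.2       ]
0.2 [286.05112327 184.88131566]
0.21 [286.13892439 181.60538094]
0.22 [286.22799359 178.28213299]
0.23 [286.31835854 174.91053939]
0.24 [286.41004773 171.48953741]
```

```bash
python3 -m inch '0 -0.0019 -0.0019 0 0 0 0; 0 -0.0020 -0.0016 0 0 0 0; 0 -0.0020 -0.0015 0 0 0 0; 0 -0.0021 -0.0015 0 0 0 0; 0 -0.0021 -0.0014 0 0 0 0; 0 -0.0022 -0.0014 0 0 0 0'; python3 arc.py .0022 .143 .03 12
```

```text
time_s: 15.92
tcp_pos: [0.5408, -0.0418, 0.216]
eef_rot: [-180.0, 0.0, -0.8]
contact_force: [-4.5, 0.0, 4.6]
gripper_width: 0.0251
t 15.9167 T [ 0.5408 -0.0418  0.216 ] phi 1.0287 rad 0.0852 Ftan(lowering+) 2.39 Frad(out+) 3.92 w 0.0251
0 -0.0022 -0.0013; 0 -0.0022 -0.0012; 0 -0.0023 -0.0012; 0 -0.0023 -0.0011; 0 -0.0023 -0.0010; 0 -0.0024 -0.0009; 0 -0.0024 -0.0009; 0 -0.0024 -0.0008; 0 -0.0025 -0.0007; 0 -0.0025 -0.0007; 0 -0.0025 -0.0006; 0 -0.0025 -0.0005
```

```bash
python3 -m inch '-0.0003 -0.0022 -0.0016 0 0 0 0; 0 -0.0022 -0.0012 0 0 0 0; 0 -0.0023 -0.0012 0 0 0 0; 0 -0.0023 -0.0011 0 0 0 0; 0 -0.0023 -0.001 0 0 0 0'; python3 -m inch '0 -0.0024 -0.0009 0 0 0 0; 0 -0.0024 -0.0009 0 0 0 0; 0 -0.0024 -0.0008 0 0 0 0; 0 -0.0025 -0.0007 0 0 0 0; 0 -0.0025 -0.0007 0 0 0 0'; python3 arc.py .0022 .143 .03 12
```

```text
time_s: 16.33
tcp_pos: [0.5409, -0.0302, 0.2219]
eef_rot: [-180.0, 0.0, -0.8]
contact_force: [-3.4, 4.1, 0.4]
gripper_width: 0.0251
time_s: 16.75
tcp_pos: [0.541, -0.0182, 0.2259]
eef_rot: [-180.0, 0.0, -0.8]
contact_force: [-2.5, 4.0, -0.7]
gripper_width: 0.0256
t 16.75 T [ 0.541  -0.0182  0.2259] phi 1.33 rad 0.0854 Ftan(lowering+) 3.75 Frad(out+) -1.64 w 0.0256
0 -0.0025 -0.0006; 0 -0.0025 -0.0005; 0 -0.0025 -0.0004; 0 -0.0025 -0.0003; 0 -0.0025 -0.0003; 0 -0.0026 -0.0002; 0 -0.0026 -0.0001; 0 -0.0026 -0.0000; 0 -0.0026 0.0000; 0 -0.0026 0.0001; 0 -0.0026 0.0002; 0 -0.0025 0.0003
```

```bash
python3 -m inch '0 -0.0025 -0.0005 0 0 0 0; 0 -0.0025 -0.0005 0 0 0 0; 0 -0.0025 -0.0004 0 0 0 0; 0 -0.0025 -0.0003 0 0 0 0; 0 -0.0025 -0.0003 0 0 0 0'; python3 -m inch '0 -0.0026 -0.0002 0 0 0 0; 0 -0.0026 -0.0001 0 0 0 0; 0 -0.0026 0 0 0 0 0; 0 -0.0026 0 0 0 0 0; 0 -0.0026 0.0001 0 0 0 0'; python3 arc.py .0022 .143 .03 12
```

```text
time_s: 17.17
tcp_pos: [0.5411, -0.0057, 0.2279]
eef_rot: [-180.0, 0.0, -0.8]
contact_force: [-3.0, 3.0, -1.4]
gripper_width: 0.0247
time_s: 17.58
tcp_pos: [0.5412, 0.0073, 0.228]
eef_rot: [-180.0, 0.0, -0.8]
contact_force: [-3.3, 3.7, -0.7]
gripper_width: 0.025
t 17.5833 T [0.5412 0.0073 0.228 ] phi 1.6311 rad 0.0852 Ftan(lowering+) 3.73 Frad(out+) -0.5 w 0.025
0 -0.0025 0.0002; 0 -0.0025 0.0003; 0 -0.0025 0.0003; 0 -0.0025 0.0004; 0 -0.0025 0.0005; 0 -0.0025 0.0006; 0 -0.0025 0.0006; 0 -0.0025 0.0007; 0 -0.0024 0.0008; 0 -0.0024 0.0009; 0 -0.0024 0.0009; 0 -0.0023 0.0010
```

Landing looks likely near 2.5 rad; now at about 1.5. Continue with force checks.

```bash
python3 -m inch '0 -0.0025 0.0002 0 0 0 0; 0 -0.0025 0.0003 0 0 0 0; 0 -0.0025 0.0003 0 0 0 0; 0 -0.0025 0.0004 0 0 0 0; 0 -0.0025 0.0005 0 0 0 0'; python3 -m inch '0 -0.0025 0.0006 0 0 0 0; 0 -0.0025 0.0006 0 0 0 0; 0 -0.0025 0.0007 0 0 0 0; 0 -0.0024 0.0008 0 0 0 0'; python3 arc.py .0022 .143 .025 12;  python3 - <<'E'
from h import *
import cv2
s=r.capture("scene")[90:250,280:420]
s=255*(s/255.)**.7
cv2.imwrite(f"pics/scene12.png",cv2.resize(s.astype(np.uint8)[:,:,::-1],None,fx=3.75*1.2,fy=3.75,interpolation=cv2.INTER_CUBIC))
E
```

```text
time_s: 18.0
tcp_pos: [0.5412, 0.0199, 0.2263]
eef_rot: [-180.0, 0.0, -0.8]
contact_force: [-3.2, 3.8, -2.3]
gripper_width: 0.0252
time_s: 18.33
tcp_pos: [0.5413, 0.0298, 0.2235]
eef_rot: [-180.0, 0.1, -0.8]
contact_force: [-2.9, 3.7, -1.8]
gripper_width: 0.0251
t 18.3333 T [0.5413 0.0298 0.2235] phi 1.901 rad 0.0851 Ftan(lowering+) 4.05 Frad(out+) -0.46 w 0.0251
0 -0.0020 0.0007; 0 -0.0020 0.0008; 0 -0.0020 0.0008; 0 -0.0019 0.0009; 0 -0.0019 0.0009; 0 -0.0019 0.0010; 0 -0.0019 0.0010; 0 -0.0018 0.0011; 0 -0.0018 0.0011; 0 -0.0018 0.0011; 0 -0.0018 0.0012; 0 -0.0017 0.0012
```

View pics/scene12.png

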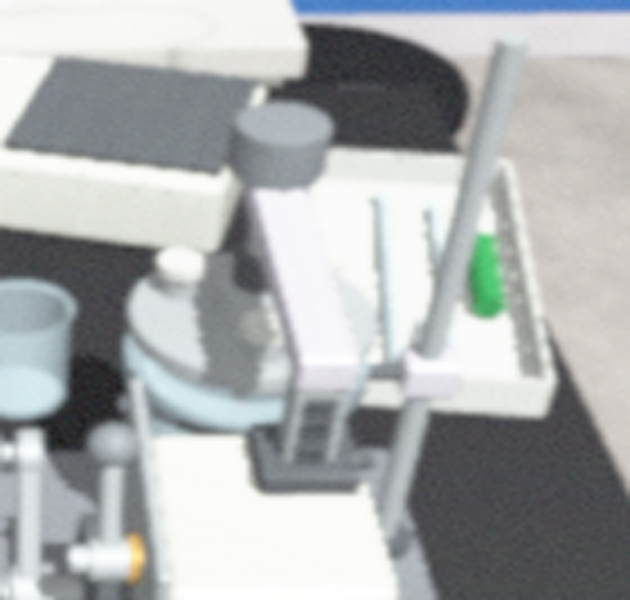

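```bash
python3 -m inch '0 -0.002 0.0007 0 0 0 0; 0 -0.002 0.0008 0 0 0 0; 0 -0.002 0.0008 0 0 0 0; 0 -0.0019 0.0009 0 0 0 0'; python3 arc.py .0022 .143 .015 12
```

```text
time_s: 18.72
tcp_pos: [0.5414, 0.0377, 0.2202]
eef_rot: [-180.0, 0.1, -0.8]
contact_force: [-4.3, 5.1, -0.6]
gripper_width: 0.0252
t 18.7167 T [0.5414 0.0377 0.2202] phi 2.0021 rad 0.085 Ftan(lowering+) 4.85 Frad(out+) 1.58 w 0.0252
0 -0.0012 0.0005; 0 -0.0011 0.0006; 0 -0.0011 0.0006; 0 -0.0011 0.0006; 0 -0.0011 0.0006; 0 -0.0011 0.0006; 0 -0.0011 0.0006; 0 -0.0011 0.0007; 0 -0.0011 0.0007; 0 -0.0011 0.0007; 0 -0.0011 0.0007; 0 -0.0010 0.0007
```

```bash
python3 -m inch '0 -0.0012 0.0005 0 0 0 0; 0 -0.0011 0.0006 0 0 0 0; 0 -0.0011 0.0006 0 0 0 0; 0 -0.0011 0.0006 0 0 0 0'; python3 arc.py .0022 .143 .015 1; python3 -m inch '0 -0.0011 0.0006 0 0 0 0; 0 -0.0011 0.0006 0 0 0 0; 0 -0.0011 0.0006 0 0 0 0; 0 -0.0011 0.0006 0 0 0 0'; python3 arc.py .0022 .143 .015 6
```

```text
time_s: 19.05
tcp_pos: [0.5414, 0.0422, 0.2179]
eef_rot: [-180.0, 0.1, -0.8]
contact_force: [-4.7, 4.5, -0.8]
gripper_width: 0.0246
t 19.05 T [0.5414 0.0422 0.2179] phi 2.0615 rad 0.0849 Ftan(lowering+) 4.32 Frad(out+) 1.43 w 0.0246
0 -0.0011 0.0006
time_s: 19.38
tcp_pos: [0.5414, 0.0466, 0.2154]
eef_rot: [-180.0, 0.1, -0.8]
contact_force: [-3.5, 4.2, -2.2]
gripper_width: 0.0251
t 19.3833 T [0.5414 0.0466 0.2154] phi 2.1208 rad 0.0849 Ftan(lowering+) 4.77 Frad(out+) 0.3 w 0.0251
0 -0.0011 0.0007; 0 -0.0011 0.0007; 0 -0.0011 0.0007; 0 -0.0010 0.0007; 0 -0.0010 0.0007; 0 -0.0010 0.0008
```

```bash
python3 -m inch '0 -0.0011 0.0007 0 0 0 0; 0 -0.0011 0.0007 0 0 0 0; 0 -0.0011 0.0007 0 0 0 0; 0 -0.001 0.0007 0 0 0 0'; python3 arc.py .0022 .143 .015 4
```

```text
time_s: 19.72
tcp_pos: [0.5414, 0.0509, 0.2125]
eef_rot: [-180.0, 0.1, -0.8]
contact_force: [-3.4, 4.8, -1.1]
gripper_width: 0.0249
t 19.7167 T [0.5414 0.0509 0.2125] phi 2.1817 rad 0.0849 Ftan(lowering+) 4.52 Frad(out+) 1.83 w 0.0249
0 -0.0010 0.0007; 0 -0.0010 0.0008; 0 -0.0010 0.0008; 0 -0.0010 0.0008
```

```bash
python3 -m inch '0 -0.001 0.0007 0 0 0 0; 0 -0.001 0.0008 0 0 0 0; 0 -0.001 0.0008 0 0 0 0; 0 -0.001 0.0008 0 0 0 0'; python3 arc.py .0022 .143 .015 4
```

```text
time_s: 20.05
tcp_pos: [0.5415, 0.055, 0.2095]
eef_rot: [-180.0, 0.1, -0.8]
contact_force: [-4.3, 5.0, -2.3]
gripper_width: 0.0255
t 20.05 T [0.5415 0.055  0.2095] phi 2.2421 rad 0.0849 Ftan(lowering+) 5.39 Frad(out+) 1.3 w 0.0255
0 -0.0010 0.0008; 0 -0.0010 0.0008; 0 -0.0010 0.0008; 0 -0.0010 0.0008
```

```bash
python3 -m inch '0 -0.001 0.0008 0 0 0 0; 0 -0.001 0.0008 0 0 0 0; 0 -0.001 0.0008 0 0 0 0; 0 -0.001 0.0008 0 0 0 0'; python3 arc.py .0022 .143 .015 4; python3 - <<'E'
from h import *
import cv2
s=r.capture("scene")[90:250,280:420]
s=255*(s/255.)**.7
cv2.imwrite(f"pics/scene13.png",cv2.resize(s.astype(np.uint8)[:,:,::-1],None,fx=3.75*1.2,fy=3.75,interpolation=cv2.INTER_CUBIC))
E
```

```text
time_s: 20.38
tcp_pos: [0.5415, 0.0589, 0.2062]
eef_rot: [-180.0, 0.1, -0.8]
contact_force: [-4.7, 4.9, -3.2]
gripper_width: 0.0253
t 20.3833 T [0.5415 0.0589 0.2062] phi 2.3024 rad 0.0849 Ftan(lowering+) 5.79 Frad(out+) 0.9 w 0.0253
0 -0.0009 0.0009; 0 -0.0009 0.0009; 0 -0.0009 0.0009; 0 -0.0009 0.0009
```

View pics/scene13.png

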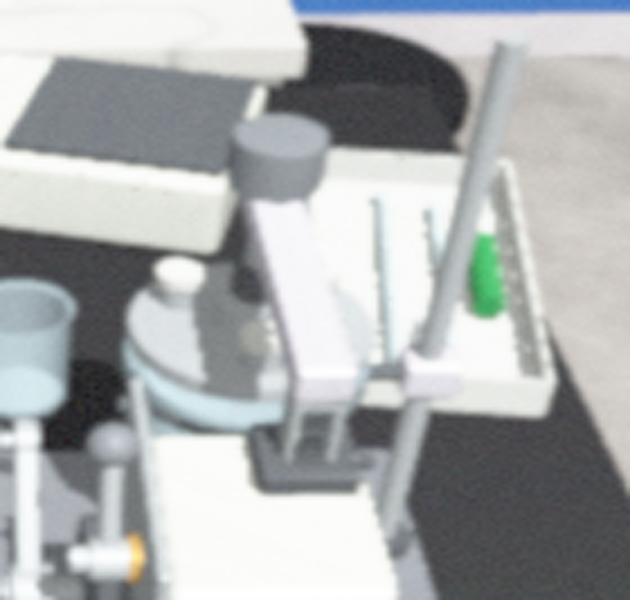

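```bash
python3 -m inch '0 -0.0009 0.0009 0 0 0 0; 0 -0.0009 0.0009 0 0 0 0; 0 -0.0009 0.0009 0 0 0 0; 0 -0.0009 0.0009 0 0 0 0'; python3 arc.py .0022 .143 .015 4
```

```text
time_s: 20.77
tcp_pos: [0.5415, 0.0626, 0.2025]
eef_rot: [-180.0, 0.1, -0.8]
contact_force: [-4.9, 5.0, -3.0]
gripper_width: 0.0247
t 20.7667 T [0.5415 0.0626 0.2025] phi 2.3634 rad 0.0848 Ftan(lowering+) 5.61 Frad(out+) 1.45 w 0.0247
0 -0.0009 0.0009; 0 -0.0009 0.0009; 0 -0.0009 0.0009; 0 -0.0008 0.0010
```

```bash
python3 -m inch '0 -0.0009 0.0009 0 0 0 0; 0 -0.0009 0.0009 0 0 0 0; 0 -0.0009 0.0009 0 0 0 0; 0 -0.0008 0.001 0 0 0 0'; python3 arc.py .0022 .143 .015 4
```

```text
time_s: 21.1
tcp_pos: [0.5415, 0.066, 0.1988]
eef_rot: [-180.0, 0.1, -0.8]
contact_force: [-5.1, 5.9, -3.1]
gripper_width: 0.0247
t 21.1 T [0.5415 0.066  0.1988] phi 2.4235 rad 0.0848 Ftan(lowering+) 6.17 Frad(out+) 2.41 w 0.0247
0 -0.0008 0.0010; 0 -0.0008 0.0010; 0 -0.0008 0.0010; 0 -0.0008 0.0010
```

```bash
python3 -m inch '-0.0003 -0.001 0.0009 0 0 0 0; 0 -0.0008 0.001 0 0 0 0; 0 -0.0008 0.001 0 0 0 0; 0 -0.0008 0.001 0 0 0 0'; python3 arc.py .0022 .143 .015 4
```

```text
time_s: 21.43
tcp_pos: [0.5415, 0.0692, 0.195]
eef_rot: [-180.0, 0.1, -0.8]
contact_force: [-2.9, 3.8, -4.4]
gripper_width: 0.0252
t 21.4333 T [0.5415 0.0692 0.195 ] phi 2.4813 rad 0.0848 Ftan(lowering+) 5.82 Frad(out+) 0.28 w 0.0252
0 -0.0008 0.0010; 0 -0.0008 0.0010; 0 -0.0007 0.0010; 0 -0.0007 0.0010
```

```bash
python3 -m inch '0 -0.0008 0.001 0 0 0 0; 0 -0.0008 0.001 0 0 0 0; 0 -0.0007 0.001 0 0 0 0; 0 -0.0007 0.001 0 0 0 0'; python3 arc.py .0022 .143 .015 4
```

```text
time_s: 21.77
tcp_pos: [0.5416, 0.0721, 0.191]
eef_rot: [180.0, 0.1, -0.8]
contact_force: [-2.9, 3.8, -3.6]
gripper_width: 0.0251
t 21.7667 T [0.5416 0.0721 0.191 ] phi 2.5395 rad 0.0848 Ftan(lowering+) 5.13 Frad(out+) 1.14 w 0.0251
0 -0.0007 0.0011; 0 -0.0007 0.0011; 0 -0.0007 0.0011; 0 -0.0007 0.0011
```

```bash
python3 -m inch '0 -0.0007 0.0011 0 0 0 0; 0 -0.0007 0.0011 0 0 0 0; 0 -0.0007 0.0011 0 0 0 0'; python3 arc.py .0022 .143 .015 4; python3 - <<'E'
from h import *
import cv2
s=r.capture("scene")[90:250,280:420]
s=255*(s/255.)**.7
cv2.imwrite(f"pics/scene14.png",cv2.resize(s.astype(np.uint8)[:,:,::-1],None,fx=3.75*1.2,fy=3.75,interpolation=cv2.INTER_CUBIC))
E
```

```text
time_s: 22.02
tcp_pos: [0.5415, 0.0742, 0.1877]
eef_rot: [180.0, 0.1, -0.8]
contact_force: [-3.5, 5.1, -4.9]
gripper_width: 0.0254
t 22.0167 T [0.5415 0.0742 0.1877] phi 2.5858 rad 0.0848 Ftan(lowering+) 6.82 Frad(out+) 1.75 w 0.0254
0 -0.0007 0.0011; 0 -0.0006 0.0011; 0 -0.0006 0.0011; 0 -0.0006 0.0011
```

View pics/scene14.png

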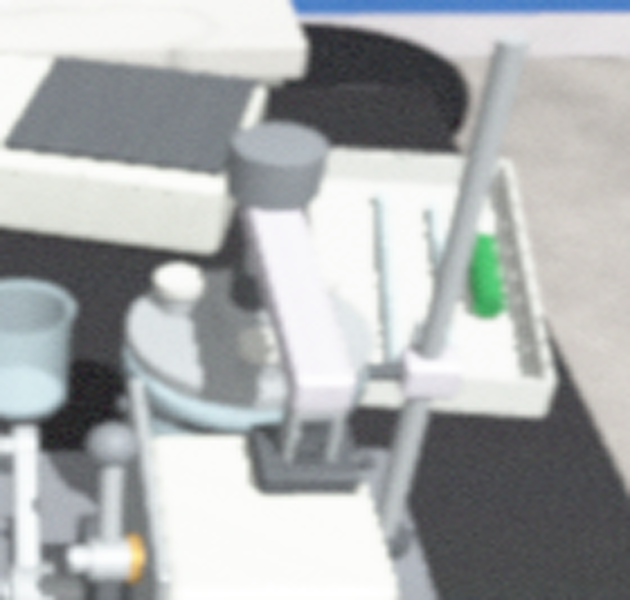

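```bash
python3 -m inch '0 -0.0007 0.0011 0 0 0 0; 0 -0.0006 0.0011 0 0 0 0; 0 -0.0006 0.0011 0 0 0 0'; python3 arc.py .0022 .143 .015 4
```

```text
time_s: 22.32
tcp_pos: [0.5416, 0.0761, 0.1844]
eef_rot: [-180.0, 0.1, -0.8]
contact_force: [-4.2, 4.5, -4.1]
gripper_width: 0.0254
t 22.3167 T [0.5416 0.0761 0.1844] phi 2.6309 rad 0.0847 Ftan(lowering+) 5.82 Frad(out+) 1.92 w 0.0254
0 -0.0006 0.0011; 0 -0.0006 0.0011; 0 -0.0006 0.0011; 0 -0.0006 0.0011
```

```bash
python3 -m inch '0 -0.0006 0.0011 0 0 0 0; 0 -0.0006 0.0011 0 0 0 0; 0 -0.0006 0.0011 0 0 0 0'; python3 arc.py .0022 .143 .015 4
```

```text
time_s: 22.57
tcp_pos: [0.5416, 0.0779, 0.1811]
eef_rot: [180.0, 0.1, -0.8]
contact_force: [-2.5, 5.1, -4.3]
gripper_width: 0.0252
t 22.5667 T [0.5416 0.0779 0.1811] phi 2.6753 rad 0.0847 Ftan(lowering+) 6.18 Frad(out+) 2.65 w 0.0252
0 -0.0006 0.0011; 0 -0.0005 0.0011; 0 -0.0005 0.0012; 0 -0.0005 0.0012
```

```bash
python3 -m inch '0 -0.0008 0.0011 0 0 0 0; 0 -0.0005 0.0011 0 0 0 0; 0 -0.0005 0.0012 0 0 0 0'; python3 arc.py .0022 .143 .015 4
```

```text
time_s: 22.82
tcp_pos: [0.5416, 0.0795, 0.1778]
eef_rot: [180.0, 0.1, -0.8]
contact_force: [-4.1, 2.9, -4.7]
gripper_width: 0.025
t 22.8167 T [0.5416 0.0795 0.1778] phi 2.7183 rad 0.0848 Ftan(lowering+) 5.47 Frad(out+) 0.76 w 0.025
0 -0.0005 0.0012; 0 -0.0005 0.0012; 0 -0.0005 0.0012; 0 -0.0005 0.0012
```

```bash
python3 -m inch '0 -0.0005 0.0011 0 0 0 0; 0 -0.0005 0.0011 0 0 0 0; 0 -0.0005 0.0012 0 0 0 0'; python3 arc.py .0022 .143 .015 4
```

```text
time_s: 23.07
tcp_pos: [0.5417, 0.0808, 0.1746]
eef_rot: [180.0, 0.1, -0.8]
contact_force: [-4.6, 3.0, -4.9]
gripper_width: 0.0249
t 23.0667 T [0.5417 0.0808 0.1746] phi 2.7599 rad 0.0847 Ftan(lowering+) 5.7 Frad(out+) 0.95 w 0.0249
0 -0.0005 0.0012; 0 -0.0004 0.0012; 0 -0.0004 0.0012; 0 -0.0004 0.0012
```

```bash
python3 -m inch '0 -0.0005 0.0012 0 0 0 0; 0 -0.0004 0.0012 0 0 0 0; 0 -0.0004 0.0012 0 0 0 0'; python3 arc.py .0022 .143 .015 4
```

```text
time_s: 23.32
tcp_pos: [0.5417, 0.0822, 0.171]
eef_rot: [180.0, 0.1, -0.8]
contact_force: [-4.6, 2.8, -5.1]
gripper_width: 0.0251
t 23.3167 T [0.5417 0.0822 0.171 ] phi 2.8049 rad 0.0848 Ftan(lowering+) 5.74 Frad(out+) 0.92 w 0.0251
0 -0.0004 0.0012; 0 -0.0004 0.0012; 0 -0.0004 0.0012; 0 -0.0004 0.0012
```

```bash
python3 -m inch '0 -0.0004 0.0012 0 0 0 0; 0 -0.0004 0.0012 0 0 0 0; 0 -0.0004 0.0012 0 0 0 0'; python3 arc.py .0022 .143 .015 4
```

```text
time_s: 23.57
tcp_pos: [0.5417, 0.0833, 0.1675]
eef_rot: [180.0, 0.1, -0.8]
contact_force: [-5.6, 2.0, -0.5]
gripper_width: 0.0252
t 23.5667 T [0.5417 0.0833 0.1675] phi 2.8486 rad 0.0847 Ftan(lowering+) 1.05 Frad(out+) 1.76 w 0.0252
0 -0.0004 0.0012; 0 -0.0003 0.0012; 0 -0.0003 0.0012; 0 -0.0003 0.0012
```

```bash
python3 -m inch '0 0 0 0 0 0 0; 0 0 0 0 0 0 0'; python3 arc.py .0022 .143 .015 1; python3 -m inch '0 -0.0002 0.0006 0 0 0 0; 0 0 0 0 0 0 0'; python3 arc.py .0022 .143 .015 1
```

```text
time_s: 23.73
tcp_pos: [0.5417, 0.0833, 0.1677]
eef_rot: [180.0, 0.0, -0.8]
contact_force: [-5.1, 1.7, -4.3]
gripper_width: 0.0249
t 23.7333 T [0.5417 0.0833 0.1677] phi 2.8457 rad 0.0847 Ftan(lowering+) 4.64 Frad(out+) 0.39 w 0.0249
0 -0.0004 0.0012
time_s: 23.9
tcp_pos: [0.5418, 0.0833, 0.1675]
eef_rot: [180.0, 0.0, -0.8]
contact_force: [-6.0, 1.5, 0.1]
gripper_width: 0.0251
t 23.9 T [0.5418 0.0833 0.1675] phi 2.8484 rad 0.0847 Ftan(lowering+) 0.31 Frad(out+) 1.49 w 0.0251
0 -0.0004 0.0012
```

```bash
for i in 1 2 3; do python3 -m inch '0 0 0 0 0 0 0'; done; python3 - <<'E'
from h import *
import cv2
s=r.capture("scene")[90:250,280:420]
s=255*(s/255.)**.7
cv2.imwrite(f"pics/scene15.png",cv2.resize(s.astype(np.uint8)[:,:,::-1],None,fx=3.75*1.2,fy=3.75,interpolation=cv2.INTER_CUBIC))
E
```

```text
time_s: 23.98
tcp_pos: [0.5418, 0.0833, 0.1675]
eef_rot: [180.0, 0.0, -0.8]
contact_force: [-6.7, 1.4, -1.7]
gripper_width: 0.0253
time_s: 24.07
tcp_pos: [0.5418, 0.0833, 0.1675]
eef_rot: [180.0, 0.0, -0.8]
contact_force: [-6.0, 1.9, -1.6]
gripper_width: 0.0251
time_s: 24.15
tcp_pos: [0.5418, 0.0833, 0.1675]
eef_rot: [180.0, 0.0, -0.8]
contact_force: [-6.6, 0.7, -1.7]
gripper_width: 0.025
```

View pics/scene15.png

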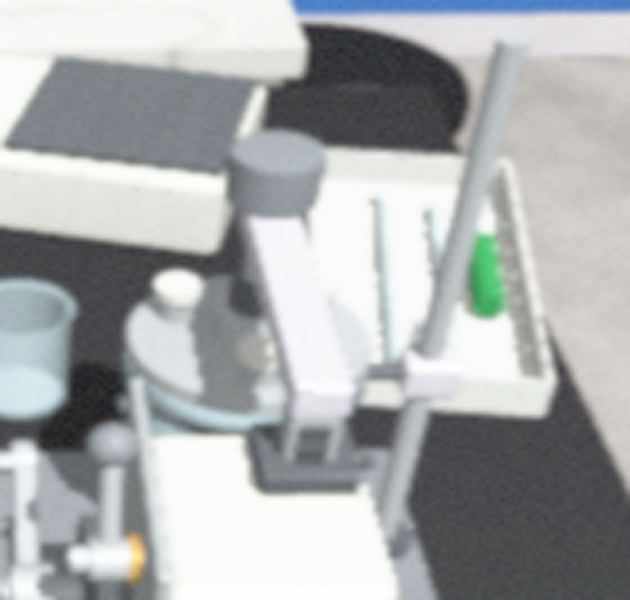

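```bash
python3 -m inch '0 -0.0002 0.0006 0 0 0 0; 0 0 0 0 0 0 0;0 0 0 0 0 0 0'; python3 arc.py .0022 .143 .015 1
```

```text
time_s: 24.45
tcp_pos: [0.5418, 0.0834, 0.1673]
eef_rot: [180.0, 0.0, -0.8]
contact_force: [-7.8, 1.8, 2.3]
gripper_width: 0.0252
t 24.45 T [0.5418 0.0834 0.1673] phi 2.8513 rad 0.0847 Ftan(lowering+) -1.69 Frad(out+) 2.33 w 0.0252
0 -0.0004 0.0012
```

```bash
python3 -m inch '0.0004 0.0001 -0.0003 0 0 0 0; 0 0 0 0 0 0 0'; python3 arc.py .0022 .143 .015 1; python3 -m inch '0 0 0 0 0 0 0.34; 0 0 0 0 0 0 0.34; 0 0 0 0 0 0 0.34'; python3 - <<'E'
from h import *
import cv2
print(r.get_state()["gripper_width"])
cv2.imwrite("pics/wrist16.png",r.capture("wrist")[:,:,::-1])
E
```

```text
time_s: 24.62
tcp_pos: [0.5419, 0.0834, 0.1673]
eef_rot: [180.0, 0.1, -0.8]
contact_force: [-7.7, 1.5, 0.4]
gripper_width: 0.0249
t 24.6167 T [0.5419 0.0834 0.1673] phi 2.8503 rad 0.0848 Ftan(lowering+) 0.1 Frad(out+) 1.58 w 0.0249
0 -0.0004 0.0012
time_s: 24.87
tcp_pos: [0.5441, 0.0838, 0.168]
eef_rot: [-180.0, -0.2, -0.8]
contact_force: [-0.2, -0.4, 0.2]
gripper_width: 0.0293
0.029288355442094082
```

View pics/wrist16.png

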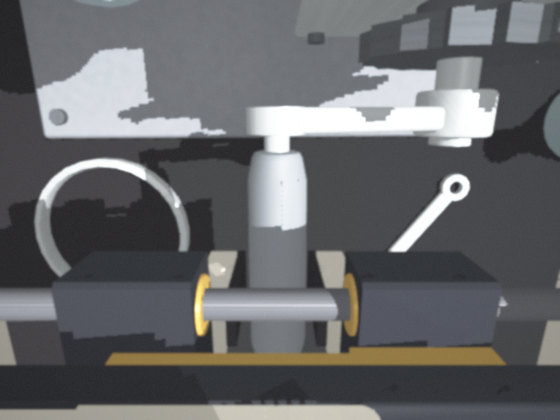

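```bash
python3 -m inch '0 0 0 0 0 0 0.6; 0 0 0 0 0 0 0.8; 0 0 0 0 0 0 1; 0 0 0 0 0 0 1; 0 0 0 0 0 0 1; 0 0 0 0 0 0 1; 0 0 0 0 0 0 1; 0 0 0 0 0 0 1; 0 0 -0.01 0 0 0 1; 0 0 -0.02 0 0 0 1; 0 0 -0.03 0 0 0 1; 0 0 -0.03 0 0 0 1; 0 0 -0.03 0 0 0 1; 0 0 -0.03 0 0 0 1;-0.03 0 -0.02 0 0 0 1;-0.03 0 0 0 0 0 1;-0.02 0 0 0 0 0 1; 0 0 0 0 0 0 1; 0 0 0 0 0 0 1'; python3 - <<'E'
from h import *
import cv2
st=r.get_state(); print(st["contact_force"],st["gripper_width"])
cv2.imwrite("pics/wrist17.png",r.capture("wrist")[:,:,::-1])
cv2.imwrite("pics/scene17.png",r.capture("scene")[:,:,::-1])
cv2.imwrite("pics/top17.png",r.capture("top")[:,:,::-1])
E
```

```text
time_s: 26.5
tcp_pos: [0.462, 0.0849, 0.3386]
eef_rot: [-179.9, -0.1, -0.7]
contact_force: [-0.1, -0.1, 0.7]
gripper_width: 0.0878
[-0.06803759 -0.14183909  0.72117034] 0.08775861859214111
```

View pics/wrist17.png

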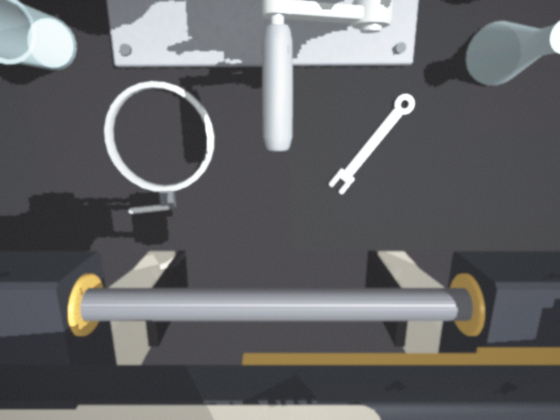

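View pics/scene17.png

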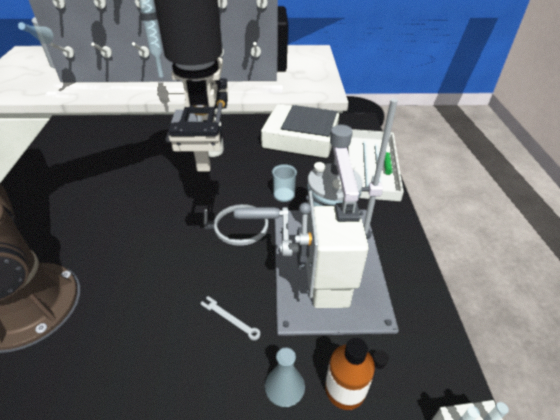

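```bash
python3 -m inch '0 0 0 0 0 0 1; 0 0 0 0 0 0 1; 0 0 0 0 0 0 1; 0 0 0 0 0 0 1; 0 0 0 0 0 0 1; 0 0 0 0 0 0 1'; python3 - <<'E'
from h import *
import cv2
a=cv2.imread("pics/scene17.png")[:,:,::-1].astype(float); b=r.capture("scene").astype(float)
for n,w in dict(grip=(205,220,235,300),lid=(130,205,300,365),bg=(330,360,60,150)).items():
    print(n,np.abs(a-b)[w[0]:w[1],w[2]:w[3]].mean())
print(r.close_job())
E
```

```text
time_s: 27.15
tcp_pos: [0.4627, 0.0849, 0.3368]
eef_rot: [180.0, 0.0, -0.8]
contact_force: [-0.7, 0.1, -0.0]
gripper_width: 0.0876
grip 1.955897435897436
lid 1.6197606837606837
bg 2.4914814814814816
the job is handed in; nothing more can be done
None
```

The lid is resting on the glass vessel, the gripper has let go and backed clear, and the job was handed in at about 27 s of the 72 s allowed.

**What I did**
- **Lever:** I threw the release lever over to its left stop. The force peaked at about 28 N against the stop, below the 40 N limit.
- **Pawl:** I wound the crank up by about 0.16 rad. The picture then showed the pawl swung out, and the crank later turned back past its start position without catching.
- **Lowering:** I let the crank back at about 0.36 rad/s or slower, with a steady pull of 3–6 N on the grip.
- **Landing:** At an estimated 2.74 rad the pull fell to nothing within about 0.045 rad. I overshot to about 1.7 N of push on the grip (about 7 N extra on the glass), backed off until it read zero, and let go.

**Last checks**
- The crank stayed where it was when the fingers opened.
- Two pictures about 0.6 s apart showed no movement of lid or grip beyond image noise.
- The wrist force was near zero.
- By eye in the scene and wrist pictures, none of the bystander objects had moved.

**What went wrong or disagreed**
- **First lever approach:** I first moved the wrong way along y. I then passed over the knob without touching it.
- **Finger length:** In the pictures the fingertips end about 20–25 mm short of the stated tool point. I set the lever and grip heights from the pictures instead.
- **Landing readings:** Two force readings at landing disagreed: about 1 N, then 4.6 N once settled. I repeated the readings and took smaller steps before trusting the result.

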